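Unhook the left-hand bracket and bin it

TASK

Two mirror-image angle brackets hang on the barbed hooks of the stand. Without forcing the hook, take the left-hand bracket off (leg on the left edge as you face it, hanging slot up): raise it, lean its top back towards the board by 30 degrees or more while it is still on the hook, and back it over the barb, then lay it down, not dropped from a height, inside the bin whose fixed sample is also left-handed. Leave the right-hand bracket hanging and the other things where they are, and let go.

Things in the scene. Friction and masses are not known exactly. Their poses are not given: they have to be found in the camera images.
- hook_stand: Fixed stand: dark base 105x230x8 mm (15 mm of it in front), upright grey board 230 wide, 258 high, 6 thick. Origin on the work surface under the middle of the board's front face; x through the board away from the robot, y along it, z up. Two equal barbed hooks of 5 mm round bar stand out to -x at y = +75 and -75 mm, 200 mm up.
- hook_a_tip (a point): Barb tip of the hook at the stand's y = +75 mm. Bar centre line as (mm in front of the board, mm above the surface): level from (0, 200) to (36, 200), bent up and out to (54, 224), then a barb bent back to this tip at (46, 228).
- hook_b_tip (a point): Barb tip of the like hook at y = -75 mm. An upright bracket cannot pass a barb. Clear by 2.5 mm: slot centre at (mm in front of board, mm above the hook's level bar axis) (2,-5), (30,-5), (39,5) upright; then leaning, top back to the board and foot out to the robot: (43,11) 15 deg, (46,14) 35, (46,19) 40, (51,25) 40, straight out to (75,26).
- bracket_lh: Left-hand bracket, loose, plain aluminium, 0.1 kg, on either hook, plate back against the board. Origin: centre of the hanging slot, mid plate, 8.5 mm under the hook axis. Hanging axes as the stand's. Plate x -2..2, y -31..13, z -92..22 mm; slot y -8..8, z -11..11 (16x22). Leg (8 mm thick flat) x -54..-2, y 5..13, z -92..-48: on the left edge seen from the robot, pointing at the robot.
- bracket_lh_leg (a point): Centre of the left-hand bracket's leg (-28, 9, -70 mm in its axes), the place to grip, across its 8 mm thickness (bracket's y). The hook stands out above the leg, so a gripper coming straight down strikes it; one leant 35 to 45 degrees, its body towards the robot, is clear.
- bracket_lh_foot (a point): Middle of the bottom edge of the left-hand bracket's plate, at (0, -9, -92) mm in its axes.
- bracket_lh_top (a point): Middle of the top edge of the left-hand bracket's plate, at (0, -9, 22) mm in its axes.
- bracket_rh: Right-hand bracket: exact mirror image (y reversed: plate y -13..31, leg y -13..-5 mm, on the right edge seen from the robot), hanging on the other hook. To be left hanging.
- bin_lh: Left-hand bin: fixed grey steel tray, 171 (x) x 156 (y) x 28 mm high, walls and floor 3 mm. Origin: centre of its underside, z up. On a 54 mm wide ledge outside its +y wall a left-hand sample is screwed down: plate flat, slot end to +x (away from the robot), leg standing up to 59 mm at the left edge of the plate as the robot sees it. Left or right of the stand.
- bin_rh: Right-hand bin: the same tray and ledge on the other side of the stand, with a right-hand sample (leg at the plate's right edge). Not to be used.
- gear: Loose steel gear, 49 mm across, 12 mm thick, lying on the surface. Bystander. Origin: centre of underside.
- brass_part: Loose turned brass-coloured part, 32 mm diameter, 34 mm tall, standing. Bystander. Origin: centre of underside.
- eye_loupe: Loose black eye loupe, 35 mm diameter, 30 mm tall. Bystander. Origin: centre of underside.

How it is judged:
By the outcome, as a careful person would: the job done as asked, in the order asked, and still so for the second after the job is handed in, with the robot touching nothing.
It also fails if it takes over 54 s, if anything falls off the work surface, if the arm or the gripper's body presses on something with over 40 N, if the wrist force passes 120 N, or if a joint passes its speed limit or range.

ROBOT

A 6-joint arm with a two-finger parallel gripper is mounted at the origin on a cart in front of the work surface, level with it; the furniture and walls round the work are solid. World frame = base frame: x ahead of the robot, y to its left, z up, the work surface at z = 0. Lengths are in m, angles in rad, forces in N, time in s.
With the tool pointing down it reaches from about 0.275 to 1 m from the base axis. Payload 8.4 kg.
Tool frame: the origin (TCP) lies at the very end of the fingers, on their centre line; the grasp point (between the pads) lies 19 mm behind it; y points along the fingers, z is the direction in which the jaws open and shut, and the axes are right-handed (so a half turn about y gives the same grasp; the last joint's range is limited). The gripper opens to 85 mm and grips with 20 to 120 N. Pads are 22 mm wide; open, the fingers measure 114 mm over their backs; the gripper's body (76 mm by 85 mm) begins 54 mm behind the grasp point. The pads swing forward as they close: fully open they stand 13 mm farther back than shut.
Start: joints at [-1.28, 0.353, 1.633, -0, 1.155, -0.002], TCP at [0.18, -0.598, 0.231] pointing down, gripper open.
Joint ranges: [-2.63, 2.63], [-0.92, 2.1], [0.06, 2.66], [-1.3, 4.44], [0, 2.69], [-3.02, 3.02]. Speed limits (rad/s): [2.22, 2.22, 2.79, 3.14, 3.14, 3.14].

INTERFACE

Orientations are given as a rotation vector (axis times angle).
In Python, from station import read_state, read_camera, job_done gives the robot as it stands.
- The arm moves only by the tool move_arm, never from a script. Its argument "steps" is a list of rows, each an object of numbers: "grip": the opening, from 0 (shut) to 1 (fully open); "x", "y", "z": the shift along the tool's x, y, z in cm; "ax", "ay", "az": the turn, a rotation vector about the tool's x, y, z in rad. In form: [{"grip": .., "x": .., "y": .., "z": .., "ax": .., "ay": .., "az": ..}, ...]. A call has 1 to 20 rows; each row is the pose to reach, as a shift and turn from the pose commanded when the call began, along the tool's axes at that moment; what a row does not reach only later rows make up. A row lasts 1/8 s, in which the tool goes at most 62.5 mm and 10.7 degrees, less where a joint would pass 70% of its speed; a pose out of reach is approached as far as the arm can. A call with a gripper value outside its range is refused whole. The fingers move at their own pace and stop on an object; "grip_force" is the grip in N (left out, the last holds). Time passes only in rows, so rows that repeat a pose let the fingers close. It gives the time, the measured TCP pose, the force and the opening at its end, in the units of the state.
- read_state(): the state, without advancing time (a new reading comes with each control period).
- read_camera(name): name is "side" or "top" or "wrist"; returns a dict with "pixels" (480x640x3 uint8, red, green, blue), "depth" (480x640 float32, m along the optical axis (not along the pixel's ray), 0 where there is no reading), "vertical_fov" (degrees; the focal length in pixels is half the picture's height over the tangent of half this angle, whatever the lens; pixels are square), "cx", "cy" (the principal point, pixels), "distortion" ([k1, k2, p1, p2, k3] as OpenCV has them; the pictures are not rectified), "R" (3x3) and "t" (3): a world point X has camera coordinates R X + t. Camera axes: x right, y down, z forward; pixel columns grow to the right and rows downward; lengths in m; the calibration is good to about 2 mm. A picture is of the moment at which its call begins.
- job_done(): hands the job in, once; it reports no verdict.
The state is a dict: "t": time; "joint_pos": joint angles; "qd": joint speeds; "joint_torque": joint torques, N m; "eef_pos": TCP position; "tcp_rot": TCP orientation; "force": force on the tool from outside, world axes, zero at the start; "moment": the same for the moment, N m; "opening": opening from 0.0 (shut) to 1.0 (fully open).
Only numpy, scipy, OpenCV 4.12 (cv2) and the standard library are available. Lean on these libraries where they do the work, as an engineer would, in place of code of your own. Each camera call takes 0.05 s, during which the arm holds its last target.

## Working session

There is one attempt and no reset: what is moved stays moved. The work goes in short steps, Python scripts to look and compute and a tool call to move; the robot and the scene stay as the last step left them, time stands still between calls to the robot, and variables do not carry over. Pictures are saved under pics/ and viewed, and the job is handed in when it is done.

Besides the shell and the picture viewer there is one more tool, called after "Call:" as name(argument=value, ...), one argument or row to a line, values as JSON. move_arm: Moves the arm, as the interface text tells. Its arguments: {"type":"object","properties":{"steps":{"type":"array","items":{"type":"object","properties":{"grip":{"type":"number"},"x":{"type":"number"},"y":{"type":"number"},"z":{"type":"number"},"ax":{"type":"number"},"ay":{"type":"number"},"az":{"type":"number"}}}},"grip_force":{"type":"number"}},"required":["steps"]}

```bash
ls; mkdir -p pics
cat > h.py <<'E'
import numpy as np,cv2,pickle
from station import read_state,read_camera
def snap(n,tag):
    c=read_camera(n); pickle.dump(c,open(f'{tag}.pkl','wb')); cv2.imwrite(f'pics/{tag}.png',c['pixels'][:,:,::-1]); return c
def load(tag): return pickle.load(open(f'{tag}.pkl','rb'))
def K(c):
    f=240/np.tan(np.radians(c['vertical_fov'])/2); return np.array([[f,0,c['cx']],[0,f,c['cy']],[0,0,1]])
def rays(c,px):
    px=np.asarray(px,float).reshape(-1,1,2)
    n=cv2.undistortPoints(px,K(c),np.array(c['distortion'])).reshape(-1,2)
    d=np.c_[n,np.ones(len(n))]; R=np.array(c['R']);t=np.array(c['t'])
    return -R.T@t,d@R
def onz(c,px,z):
    o,d=rays(c,px); s=(z-o[2])/d[:,2]; return o+d*s[:,None]
def dep(c,px):
    o,d=rays(c,px); p=np.asarray(px,int).reshape(-1,2); z=c['depth'][p[:,1],p[:,0]]; return o+d*z[:,None]
def cloud(c):
    v,u=np.mgrid[0:480,0:640]; px=np.c_[u.ravel(),v.ravel()]; return dep(c,px).reshape(480,640,3)
def proj(c,X):
    R=np.array(c['R']);t=np.array(c['t'])
    return cv2.projectPoints(np.asarray(X,float).reshape(-1,3),cv2.Rodrigues(R)[0],t,K(c),np.array(c['distortion']))[0].reshape(-1,2)
E
python3 - <<'E'
from h import *
s=read_state()
for k,v in s.items(): print(k,np.round(v,4))
for n in('side','top','wrist'):
    c=snap(n,n+'0'); print(n,c['vertical_fov'],c['cx'],c['cy'],c['distortion'],-np.array(c['R']).T@c['t'], np.array(c['R'])[2])
E
```

```text
pics
t 0.0
joint_pos [-1.2804  0.3536  1.6342  0.      1.1552 -0.0024]
qd [ 0.0012 -0.001  -0.0007  0.002  -0.0005  0.0017]
joint_torque [-1.40000e-03 -6.05260e+01 -3.42068e+01 -3.00000e-04  9.40000e-03
 -0.00000e+00]
eef_pos [ 0.1803 -0.5979  0.2306]
tcp_rot [-0.3045  2.0656 -2.0628]
force [ 0.2189  0.1711 -0.0157]
moment [ 0.0638  0.0452 -0.0226]
opening 1.0008
side 49.32970215371464 317.0939359011089 236.47798182836436 [-0.091042  0.        0.        0.        0.      ] [0.03971318 0.64910078 0.64319519] [ 0.49516322 -0.69550407 -0.52066061]
top 46.54352668970238 314.3887252807193 236.99468785090446 [0.0498114 0.        0.        0.        0.       ] [ 0.39219053 -0.01120679  1.2711556 ] [ 0.13467889  0.00635968 -0.99086889]
wrist 63.19179387408121 323.6166142242526 244.8417704442106 [-0.0074969  0.         0.         0.         0.       ] [ 0.24718853 -0.57956764  0.37376743] [-0.26083619 -0.07628443 -0.96236436]
```

View pics/side0.png

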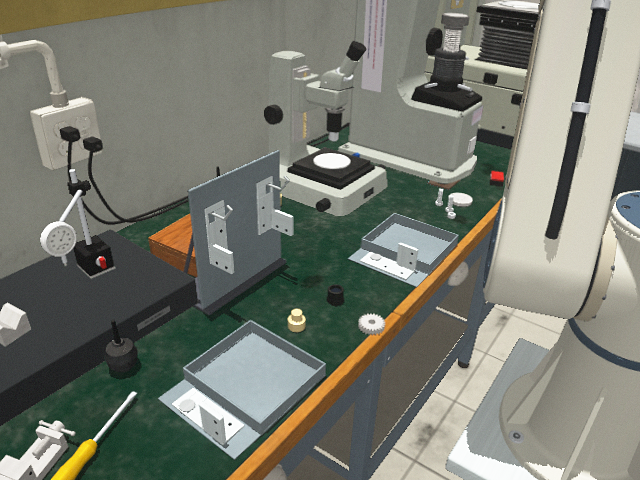

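View pics/top0.png

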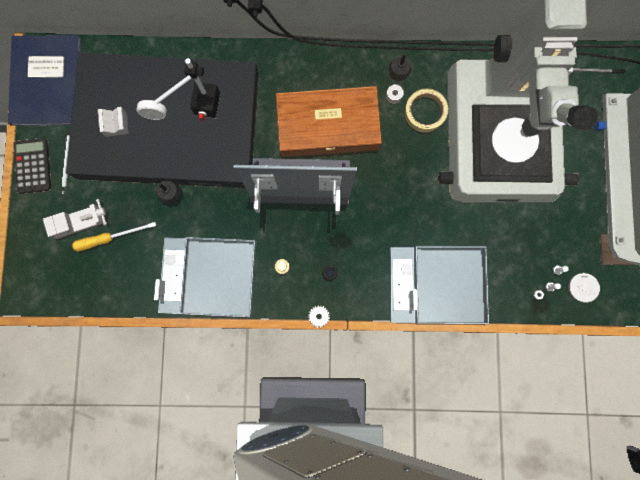

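View pics/wrist0.png

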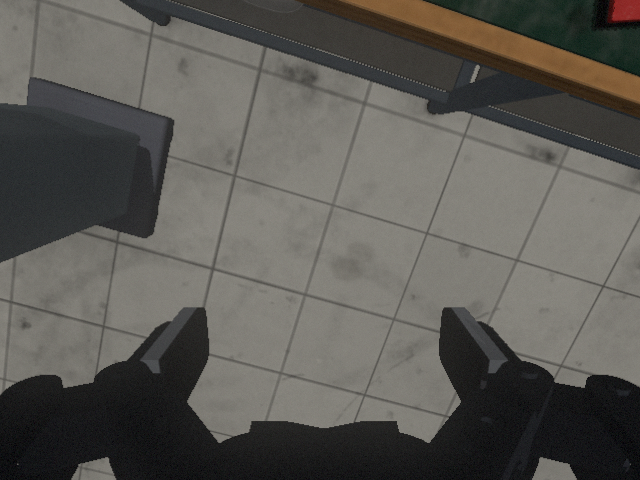

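Run:
```python
from h import *
s=load('side0')['pixels'][:,:,::-1]; t=load('top0')['pixels'][:,:,::-1]
a=cv2.resize(s[140:320,170:310],None,fx=4,fy=4,interpolation=cv2.INTER_CUBIC)[:600]
b=cv2.resize(t[150:330,150:360],None,fx=3.3,fy=3.3,interpolation=cv2.INTER_CUBIC)
cv2.imwrite('pics/a1.png',cv2.resize(s[140:290,170:310],None,fx=4,fy=4,interpolation=cv2.INTER_CUBIC));cv2.imwrite('pics/b1.png',b)
cv2.imwrite('pics/b2.png',cv2.resize(s[200:460,150:470],None,fx=2.3,fy=2.3,interpolation=cv2.INTER_CUBIC))
```

```text
(no output)
```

View pics/a1.png

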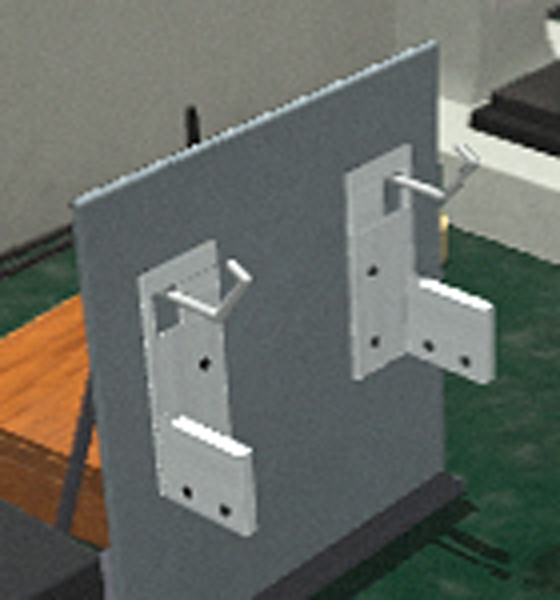

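View pics/b1.png

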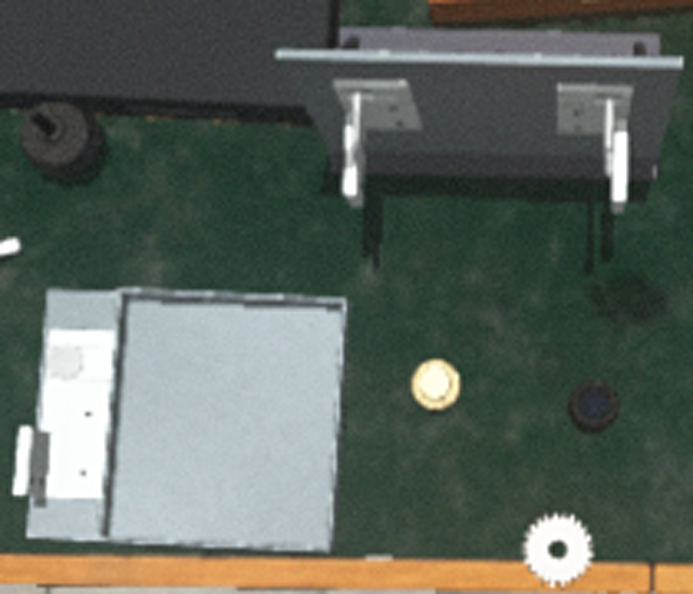

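View pics/b2.png

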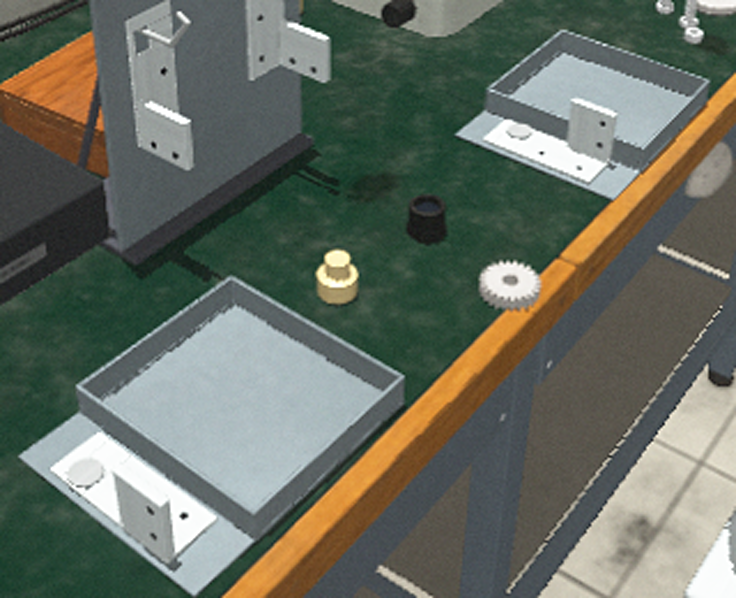

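Run:
```python
from h import *
for tag,us in(('side0',(190,285)),('top0',(230,362))):
    c=load(tag); P=cloud(c)
    # board region rough
    m=np.zeros((480,640),bool)
    if tag=='side0': m[160:310,188:285]=1
    else: m[155:215,228:362]=1
    m&=(c['depth']>0)
    Q=P[m]; print(tag,len(Q),Q.min(0),Q.max(0))
    for z0,z1 in((.25,.262),(.1,.25),(.13,.15)):
        S=Q[(Q[:,2]>z0)&(Q[:,2]<z1)]; print(z0,len(S),np.percentile(S,[2,50,98],axis=0).round(4).tolist() if len(S) else '')
c=load('side0');P=cloud(c)
m=np.zeros((480,640),bool);m[150:310,188:285]=1
Q=P[m]; Q=Q[(Q[:,2]>.03)&(Q[:,2]<.255)]
# ransac plane vertical
best=0;rng=np.random.default_rng(0)
for i in range(500):
    a=Q[rng.choice(len(Q),3,False)]; n=np.cross(a[1]-a[0],a[2]-a[0]); n/=np.linalg.norm(n)+1e-12
    d=abs((Q-a[0])@n)<.0015
    if d.sum()>best:best=d.sum();bi=d
S=Q[bi];ctr=S.mean(0);n=np.linalg.svd(S-ctr,full_matrices=False)[2][2];n*=np.sign(n[0]);print('plane',n,ctr,best,len(Q),'yaw deg',np.degrees(np.arctan2(n[1],n[0])))
```

```text
side0 14499 [ 0.5455343  -0.43151857 -0.00552937] [1.06793269 0.17075984 0.2589679 ]
0.25 410 [[0.6548, -0.0226, 0.2504], [0.6577, 0.0719, 0.255], [0.6627, 0.1467, 0.2584]]
0.1 6970 [[0.6078, -0.0726, 0.1033], [0.6559, 0.0538, 0.1742], [0.6611, 0.1474, 0.2468]]
0.13 1093 [[0.603, -0.0741, 0.1304], [0.6541, 0.0653, 0.14], [0.681, 0.1467, 0.1495]]
top0 8011 [ 0.60141347 -0.11012519 -0.00908082] [0.76149624 0.20003939 0.26320119]
0.25 497 [[0.6575, -0.0762, 0.2505], [0.66, 0.0353, 0.2579], [0.6643, 0.1433, 0.2615]]
0.1 2369 [[0.6056, -0.0758, 0.1039], [0.658, 0.0322, 0.183], [0.6598, 0.1419, 0.2464]]
0.13 400 [[0.6032, -0.0723, 0.1304], [0.6546, 0.0215, 0.1422], [0.6597, 0.1393, 0.1493]]
plane [ 0.99992844 -0.01157312 -0.00302907] [0.65663052 0.04575557 0.15180702] 5562 11199 yaw deg -0.6631089088882384
```

Run:
```python
from h import *
yaw=np.radians(-.66);R=np.array([[np.cos(yaw),-np.sin(yaw),0],[np.sin(yaw),np.cos(yaw),0],[0,0,1]])
o=np.array([.6566+.0116*(.034-.0457),.034,0])
for tag,roi in(('side0',(140,320,170,310)),('top0',(150,230,220,365))):
    c=load(tag);P=cloud(c)[roi[0]:roi[1],roi[2]:roi[3]].reshape(-1,3);L=(P-o)@R
    b=L[(L[:,2]>.02)&(L[:,2]<.25)&(abs(L[:,0])<.004)];print(tag,'board y',np.percentile(b[:,1],[.2,1,99,99.8])*1e3, 'x med',np.median(b[:,0])*1e3)
    t=L[(L[:,2]>.253)&(L[:,2]<.265)&(abs(L[:,0]-.003)<.012)];print(' top edge y',np.percentile(t[:,1],[1,2,98,99])*1e3,'z',np.median(t[:,2])*1e3,'x',np.percentile(t[:,0],[5,50,95])*1e3)
    for s in(1,-1):
        g=L[(L[:,0]>-.056)&(L[:,0]<-.012)&(abs(L[:,1]-s*.083)<.02)&(L[:,2]>.09)&(L[:,2]<.16)]
        print(' leg',s,len(g),(np.percentile(g,[1,5,50,95,99],axis=0)*1e3).round(1).tolist())
        top=g[(g[:,2]>.138)&(g[:,2]<.149)];print('   topface y',len(top),(np.percentile(top,[3,50,97],axis=0)*1e3).round(1).tolist())
        h=L[(L[:,0]>-.056)&(L[:,0]<-.01)&(abs(L[:,1]-s*.075)<.02)&(L[:,2]>.185)&(L[:,2]<.24)]
        print(' hook',len(h),(np.percentile(h,[2,50,98],axis=0)*1e3).round(1).tolist())
```

```text
side0 board y [-115.29469458 -112.07684072  114.55894084  115.52470997] x med -0.09276411487079196
 top edge y [-111.9649886  -108.86348895  112.34419797  113.5662483 ] z 256.5377776534571 x [-1.26481694  1.07977348  4.97252728]
 leg 1 416 [[-55.8, 78.5, 99.3], [-55.1, 80.9, 101.3], [-35.6, 86.5, 124.7], [-14.1, 88.2, 142.5], [-12.2, 88.9, 143.1]]
   topface y 93 [[-54.8, 79.2, 138.4], [-33.9, 85.1, 141.7], [-12.7, 88.2, 143.2]]
 hook 85 [[-55.1, 72.7, 198.4], [-40.9, 75.6, 206.0], [-12.0, 78.0, 228.9]]
 leg -1 366 [[-55.8, -89.5, 98.9], [-55.0, -86.9, 100.9], [-35.9, -82.0, 123.0], [-15.6, -79.7, 142.4], [-13.6, -79.1, 143.4]]
   topface y 71 [[-55.3, -89.0, 138.2], [-35.8, -83.5, 141.5], [-16.1, -79.3, 143.6]]
 hook 74 [[-55.3, -77.9, 197.1], [-41.5, -75.0, 206.5], [-11.7, -72.5, 229.3]]
top0 board y [-114.76823527 -113.04263893  111.3701424   113.1187758 ] x med 2.031498400964187
 top edge y [-112.19845291 -110.34093422  109.32071041  110.75389253] z 258.21471812184325 x [1.46846447 4.16857607 7.55441793]
 leg 1 98 [[-54.4, 78.6, 101.0], [-54.2, 78.8, 107.6], [-41.5, 80.2, 139.7], [-15.0, 86.6, 146.3], [-13.1, 87.1, 148.2]]
   topface y 51 [[-53.7, 78.8, 138.9], [-41.7, 83.4, 143.6], [-13.9, 86.9, 147.2]]
 hook 51 [[-53.4, 71.4, 199.0], [-33.0, 73.5, 205.3], [-11.0, 75.7, 233.2]]
 leg -1 98 [[-53.7, -88.2, 106.7], [-53.2, -87.9, 109.4], [-37.1, -83.9, 143.5], [-15.2, -80.7, 147.1], [-13.6, -80.6, 148.7]]
   topface y 77 [[-52.5, -88.1, 139.3], [-34.4, -85.2, 143.9], [-14.3, -81.3, 147.2]]
 hook 59 [[-53.4, -77.6, 199.9], [-29.7, -75.4, 203.6], [-10.8, -73.2, 231.3]]
```

```bash
python3 - <<'E'
from h import *
c=load('top0')
o=[]
# floor mask: light-gray-blue colour
im=c['pixels'].astype(int)
hsv=cv2.cvtColor(c['pixels'],cv2.COLOR_RGB2HSV)
roi=np.zeros((480,640),np.uint8);roi[225:318,140:270]=1
m=((hsv[...,2]>110)&(hsv[...,1]<80)).astype(np.uint8)*roi
cs=cv2.findContours(m,cv2.RETR_EXTERNAL,cv2.CHAIN_APPROX_SIMPLE)[0]
for k in sorted(cs,key=cv2.contourArea)[-3:]:
    r=cv2.minAreaRect(k);print('area',cv2.contourArea(k),r); print(onz(c,cv2.boxPoints(r),.003).round(4).tolist())
P=cloud(c);Q=P[225:322,140:270].reshape(-1,3)
rim=Q[(Q[:,2]>.018)&(Q[:,2]<.034)];print('rim',len(rim),np.percentile(rim,[1,3,97,99],axis=0).round(4).tolist())
fl=Q[(abs(Q[:,2]-.003)<.004)];print(np.percentile(fl,[1,50,99],axis=0).round(4).tolist())
print('leg',np.percentile(Q[Q[:,2]>.045],[2,50,98],axis=0).round(4).tolist())
c=load('side0');P=cloud(c);Q=P[315:460,155:330].reshape(-1,3)
Q=Q[(Q[:,0]<.56)&(Q[:,1]>.05)]
rim=Q[(Q[:,2]>.024)&(Q[:,2]<.034)];print('side rim',len(rim),np.percentile(rim,[1,3,97,99],axis=0).round(4).tolist())
E
python3 - <<'E'
import sys; sys.path.insert(0,'.')
import os; os.chdir('.')
from h import *
c=load('side0'); s=c['pixels'][315:460,155:330,::-1]
cv2.imwrite('pics/bin.png',cv2.resize(s,None,fx=4,fy=4,interpolation=cv2.INTER_CUBIC))
E
```

```text
area 0.0 ((142.5, 317.0), (5.0, 0.0), 180.0)
[[0.3779, 0.3735, 0.003], [0.3779, 0.3735, 0.003], [0.3777, 0.3846, 0.003], [0.3777, 0.3846, 0.003]]
area 28.5 ((147.26470947265625, 225.94117736816406), (3.2539572715759277, 15.510529518127441), 77.47119140625)
[[0.5837, 0.3984, 0.003], [0.5921, 0.3644, 0.003], [0.5848, 0.3624, 0.003], [0.5764, 0.3964, 0.003]]
area 7025.0 ((203.3801727294922, 276.0758361816406), (98.61431884765625, 77.56730651855469), 2.6630008220672607)
[[0.388, 0.3578, 0.003], [0.5635, 0.3596, 0.003], [0.5564, 0.1342, 0.003], [0.3807, 0.1368, 0.003]]
rim 581 [[0.3826, 0.1316, 0.0185], [0.3829, 0.1321, 0.0191], [0.5564, 0.3328, 0.0323], [0.5573, 0.3335, 0.0333]]
[[0.372, 0.1008, -0.0009], [0.4789, 0.2363, 0.0025], [0.5876, 0.3892, 0.0068]]
leg [[0.3922, -0.0112, 0.0462], [0.4298, 0.3328, 0.0601], [0.4579, 0.3402, 1.2712]]
side rim 990 [[0.3803, 0.0729, 0.0241], [0.3813, 0.0782, 0.0242], [0.5535, 0.34, 0.032], [0.5546, 0.3405, 0.033]]
```

View pics/bin.png

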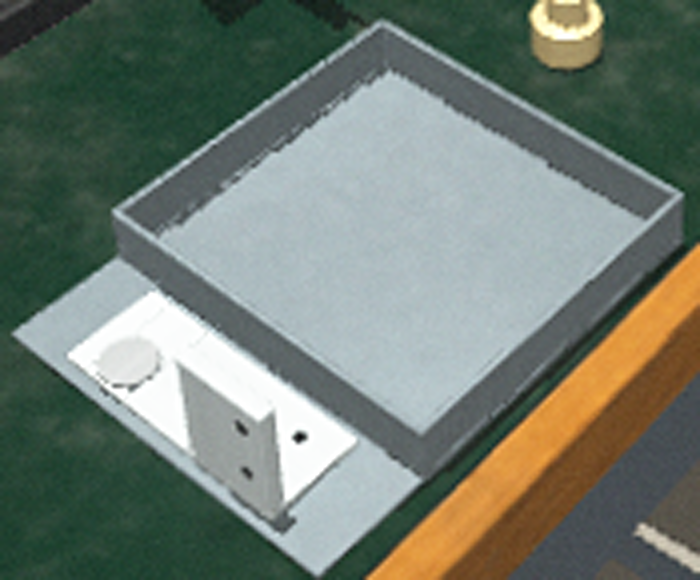

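Run:
```python
from h import *
c=load('side0'); 
p=np.array([[380,20],[115,212],[683,195],[420,435]])/4+[155,315]
X=onz(c,p,.028);print(X.round(4)); print(X.mean(0))
t=load('top0'); p=np.array([[347,297],[122,290],[330,550],[106,537]])/3.3+[150,150]
Y=onz(t,p,.028);print(Y.round(4),Y.mean(0))
for A in(X,Y):
    for a,b in((0,1),(2,3),(0,2),(1,3)): d=A[a]-A[b];print(np.linalg.norm(d).round(4),np.degrees(np.arctan2(d[1],d[0])).round(2))
s=read_state(); R=cv2.Rodrigues(np.array(s['tcp_rot']))[0];print(R.round(3))
```

```text
[[0.5488 0.1334 0.028 ]
 [0.5524 0.2864 0.028 ]
 [0.3789 0.1382 0.028 ]
 [0.3839 0.2932 0.028 ]]
[0.46603368 0.21276732 0.028     ]
[[0.5523 0.1297 0.028 ]
 [0.5548 0.2827 0.028 ]
 [0.3819 0.1358 0.028 ]
 [0.3884 0.2853 0.028 ]] [0.46934613 0.2083608  0.028     ]
0.153 -91.34
0.1551 -91.85
0.17 -1.61
0.1686 -2.31
0.153 -90.92
0.1496 -92.51
0.1705 -2.04
0.1664 -0.9
[[-0.957 -0.     0.289]
 [-0.289  0.001 -0.957]
 [ 0.    -1.    -0.001]]
```

```bash
cat > g.py <<'E'
from h import *
from scipy.spatial.transform import Rotation as Ro
def Rz(a): return np.array([[np.cos(a),-np.sin(a),0],[np.sin(a),np.cos(a),0],[0,0,1]])
YS=np.radians(-.66); OS=np.array([.6575,.0335,0])
def Rt(th,psi=YS):
    s,c=np.sin(np.radians(th)),np.cos(np.radians(th))
    return Rz(psi)@np.array([[c,s,0],[0,0,1],[s,-c,0]])
def tcp_from_grasp(g,R): return np.asarray(g)+R[:,1]*.019
def rel(P,R,s=None):
    s=s or read_state(); R0=Ro.from_rotvec(s['tcp_rot']).as_matrix(); p=R0.T@(np.asarray(P)-np.array(s['eef_pos']))*100
    rv=Ro.from_matrix(R0.T@R).as_rotvec(); return p.round(2),rv.round(3)
def stand(p): return OS+Rz(YS)@(np.array(p)/1000)
E
python3 - <<'E'
from g import *
print(rel([.45,.10,.30],Rt(0)))
print(Rt(45).round(3))
E
```

```text
(array([-45.97,  -6.86, -59.06]), array([ 0.000e+00, -2.837e+00, -2.000e-03]))
[[ 0.707  0.707  0.012]
 [-0.008 -0.008  1.   ]
 [ 0.707 -0.707  0.   ]]
```

Call:
move_arm(
  steps=[
    {"x":-2.5,"y":-0.4,"z":-3.3,"ay":-0.158,"grip":1},
    {"x":-5.1,"y":-0.8,"z":-6.6,"ay":-0.315},
    {"x":-7.6,"y":-1.1,"z":-9.8,"ay":-0.473},
    {"x":-10.2,"y":-1.5,"z":-13.1,"ay":-0.63},
    {"x":-12.8,"y":-1.9,"z":-16.4,"ay":-0.788},
    {"x":-15.3,"y":-2.3,"z":-19.7,"ay":-0.946},
    {"x":-17.9,"y":-2.7,"z":-23,"ay":-1.103},
    {"x":-20.4,"y":-3,"z":-26.2,"ay":-1.261},
    {"x":-23,"y":-3.4,"z":-29.5,"ay":-1.418},
    {"x":-25.5,"y":-3.8,"z":-32.8,"ay":-1.576},
    {"x":-28.1,"y":-4.2,"z":-36.1,"ay":-1.734},
    {"x":-30.6,"y":-4.6,"z":-39.4,"ay":-1.891},
    {"x":-33.2,"y":-5,"z":-42.6,"ay":-2.05},
    {"x":-35.8,"y":-5.3,"z":-46,"ay":-2.206},
    {"x":-38.3,"y":-5.7,"z":-49.2,"ay":-2.364},
    {"x":-40.9,"y":-6.1,"z":-52.5,"ay":-2.52},
    {"x":-43.4,"y":-6.5,"z":-55.8,"ay":-2.68},
    {"x":-46,"y":-6.9,"z":-59,"ay":-2.837},
    {"x":-46,"y":-6.9,"z":-59,"ay":-2.837},
  ],
)

```text
$.steps[0]: bad value
```

Call:
move_arm(
  steps=[
    {"grip":1.0,"x":-5.1,"y":-0.8,"z":-6.6,"ax":0,"ay":-0.315,"az":0},
    {"grip":1.0,"x":-10.2,"y":-1.5,"z":-13.1,"ax":0,"ay":-0.63,"az":0},
  ],
)

```text
t: 0.4
eef_pos: [0.2253, -0.4809, 0.2422]
tcp_rot: [-0.641, 1.834, -1.832]
force: [1.4, -1.1, 0.5]
opening: 1.0
```

Run:
```python
from g import *
print(rel([.45,.10,.30],Rt(0)))
```

```text
(array([-53.77,  -5.73, -31.45]), array([-0.000e+00, -2.458e+00, -1.000e-03]))
```

Call:
move_arm(
  steps=[
    {"grip":1.0,"x":-3.6,"y":-0.4,"z":-2.1,"ax":0,"ay":-0.164,"az":0},
    {"grip":1.0,"x":-7.2,"y":-0.8,"z":-4.2,"ax":0,"ay":-0.328,"az":0},
    {"grip":1.0,"x":-14.3,"y":-1.5,"z":-8.4,"ax":0,"ay":-0.656,"az":0},
    {"grip":1.0,"x":-14.3,"y":-1.5,"z":-8.4,"ax":0,"ay":-0.656,"az":0},
    {"grip":1.0,"x":-21.5,"y":-2.3,"z":-12.6,"ax":0,"ay":-0.984,"az":0},
    {"grip":1.0,"x":-21.5,"y":-2.3,"z":-12.6,"ax":0,"ay":-0.984,"az":0},
    {"grip":1.0,"x":-28.7,"y":-3.1,"z":-16.8,"ax":0,"ay":-1.311,"az":0},
    {"grip":1.0,"x":-28.7,"y":-3.1,"z":-16.8,"ax":0,"ay":-1.311,"az":0},
    {"grip":1.0,"x":-36,"y":-3.8,"z":-21,"ax":0,"ay":-1.64,"az":0},
    {"grip":1.0,"x":-36,"y":-3.8,"z":-21,"ax":0,"ay":-1.64,"az":0},
    {"grip":1.0,"x":-43,"y":-4.6,"z":-25.2,"ax":0,"ay":-1.967,"az":0},
    {"grip":1.0,"x":-43,"y":-4.6,"z":-25.2,"ax":0,"ay":-1.967,"az":0},
    {"grip":1.0,"x":-50,"y":-5.4,"z":-29.4,"ax":0,"ay":-2.29,"az":0},
    {"grip":1.0,"x":-50,"y":-5.4,"z":-29.4,"ax":0,"ay":-2.29,"az":0},
    {"grip":1.0,"x":-53.8,"y":-5.7,"z":-31.5,"ax":0,"ay":-2.458,"az":0},
    {"grip":1.0,"x":-53.8,"y":-5.7,"z":-31.5,"ax":0,"ay":-2.458,"az":0},
    {"grip":1.0,"x":-53.8,"y":-5.7,"z":-31.5,"ax":0,"ay":-2.458,"az":0},
  ],
)

```text
t: 2.52
eef_pos: [0.4521, 0.098, 0.2993]
tcp_rot: [-1.571, 0.014, -0.012]
force: [0.1, 0.4, -0.6]
opening: 0.996
```

Run:
```python
from g import *
s=read_state();print(np.round(s['joint_pos'],3),np.round(s['eef_pos'],4))
g=stand([-34,84,123.5])
for th in(40,45):
    R=Rt(th); pre=tcp_from_grasp(g,R)-R[:,1]*.10
    print(th,'pre',pre.round(4),rel(pre,R),'final',rel(tcp_from_grasp(g,R),R)[0])
```

```text
[ 0.21   0.029  1.882 -0.     1.232 -1.344] [0.4521 0.098  0.2993]
40 pre [0.5724 0.1185 0.1855] (array([12.01, 11.36,  2.25]), array([ 0.002, -0.004, -0.699])) final [18.45 19.02  2.29]
45 pre [0.5672 0.1185 0.1808] (array([11.49, 11.84,  2.25]), array([ 0.002, -0.004, -0.786])) final [18.57 18.9   2.29]
```

Call:
move_arm(
  steps=[
    {"grip":0.8,"x":0,"y":0,"z":1,"ax":0,"ay":0,"az":-0.16},
    {"grip":0.8,"x":0,"y":0,"z":2.25,"ax":0,"ay":0,"az":-0.32},
    {"grip":0.7,"x":1,"y":2,"z":2.25,"ax":0,"ay":0,"az":-0.48},
    {"grip":0.7,"x":4,"y":4.5,"z":2.25,"ax":0,"ay":0,"az":-0.64},
    {"grip":0.7,"x":7,"y":7,"z":2.25,"ax":0.002,"ay":-0.004,"az":-0.786},
    {"grip":0.7,"x":9.5,"y":9.7,"z":2.25,"ax":0.002,"ay":-0.004,"az":-0.786},
    {"grip":0.7,"x":11.5,"y":11.8,"z":2.25,"ax":0.002,"ay":-0.004,"az":-0.786},
    {"grip":0.7,"x":11.5,"y":11.8,"z":2.25,"ax":0.002,"ay":-0.004,"az":-0.786},
    {"grip":0.7,"x":11.5,"y":11.8,"z":2.25,"ax":0.002,"ay":-0.004,"az":-0.786},
  ],
)

```text
t: 3.65
eef_pos: [0.5699, 0.1184, 0.2106]
tcp_rot: [-1.5, -0.569, -0.584]
force: [0.2, -0.0, 0.2]
opening: 0.701
```

Run:
```python
from g import *
s=read_state();print(np.round(s['joint_pos'],3),np.round(s['eef_pos'],4),s['opening'])
g=stand([-34,84,123.5]);R=Rt(45); print(rel(tcp_from_grasp(g,R),R))
snap('side','side1');snap('wrist','wrist1')
```

```text
[ 0.34   0.102  2.267 -1.296  0.245 -0.02 ] [0.5699 0.1184 0.2106] 0.7013284055985292
(array([-1.72, 12.01,  0.04]), array([ 0.002,  0.002, -0.049]))
```

View pics/side1.png

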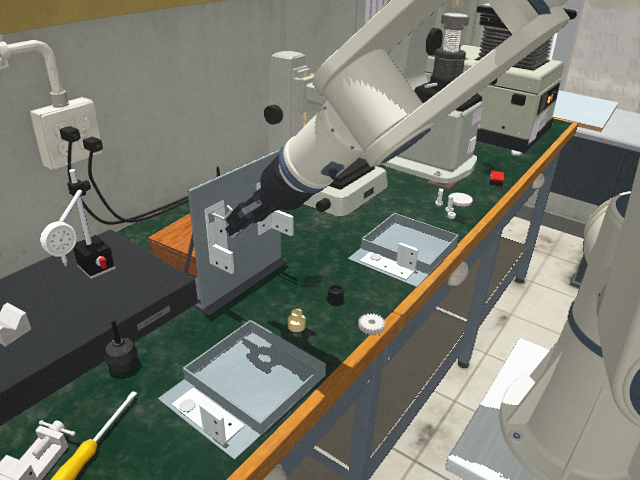

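View pics/wrist1.png

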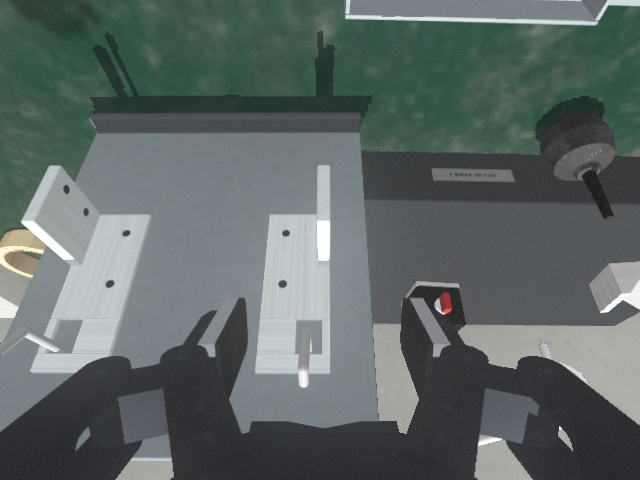

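```bash
cat > kin.py <<'E'
from g import *
from scipy.optimize import least_squares
D=[([-1.2804,.3536,1.6342,0,1.1552,-.0024],[.1803,-.5979,.2306],[-.3045,2.0656,-2.0628]),
([.21,.029,1.882,0,1.232,-1.344],[.4521,.098,.2993],[-1.571,.014,-.012])]
s=read_state(); D.append((s['joint_pos'],s['eef_pos'],s['tcp_rot']))
def res(p):
    a2,a3,r0,d1,L=p; e=[]
    for q,P,rv in D:
        a=Ro.from_rotvec(rv).as_matrix()[:,1]; W=np.array(P)-L*a
        e+= [np.hypot(W[0],W[1])-(r0+a2*np.sin(q[1])+a3*np.sin(q[1]+q[2])), W[2]-(d1+a2*np.cos(q[1])+a3*np.cos(q[1]+q[2]))]
    return np.array(e)
if __name__=='__main__':
    for r0 in (0,None):
        f=least_squares(res if r0 is None else (lambda p:res([p[0],p[1],0,p[2],p[3]])),[.45,.45,0,.3,.3] if r0 is None else [.45,.45,.3,.3]);print(f.x.round(4),f.fun.round(4))
    for q,P,rv in D:
        a=Ro.from_rotvec(rv).as_matrix()[:,1]; print(np.arctan2(P[1]-.3*a[1],P[0]-.3*a[0]),q[0])
E
python3 kin.py
```

```text
[0.5703 0.4677 0.2002 0.311 ] [-0.0001 -0.0042  0.0056 -0.0039 -0.0033  0.0082]
[0.5515 0.4105 0.0592 0.1619 0.2791] [-0.0005 -0.0032  0.0009  0.0023 -0.0004  0.0009]
-1.2779336906973366 -1.2804
0.21343587571911105 0.21
0.3189663587501534 0.34073531122373857
```

```bash
cat >> kin.py <<'E'
    for L in(.28,.31,.35):
        f=least_squares(lambda p:res([p[0],p[1],p[2],p[3],L]),[.45,.45,0,.3]);a2,a3,r0,d1=f.x
        print(L,f.x.round(3),abs(f.fun).max().round(4))
        g=stand([-34,84,123.5])
        for th in(30,35,40,45):
          for back in(0,.05,.1):
            R=Rt(th);P=tcp_from_grasp(g,R)-back*R[:,1];W=P-L*R[:,1];r=np.hypot(W[0],W[1])-r0;z=W[2]-d1
            d=np.hypot(r,z);c3=(d*d-a2*a2-a3*a3)/(2*a2*a3)
            if abs(c3)>1: print('unreach');continue
            j3=np.arccos(c3);j2=np.arctan2(r,z)-np.arctan2(a3*np.sin(j3),a2+a3*np.cos(j3));j1=np.arctan2(W[1],W[0])
            F=Rz(j1)@np.array([np.sin(j2+j3),0,np.cos(j2+j3)]);loc=Rz(j1).T@R[:,1]
            # components in forearm frame: in-plane bend, side
            u=np.array([np.cos(j2+j3),0,-np.sin(j2+j3)])
            inn=loc@u;sd=loc[1];print('  th',th,back,'j',np.round([j1,j2,j3],2),'j5',np.arccos(loc@np.array([np.sin(j2+j3),0,np.cos(j2+j3)])).round(3),'j4',np.arctan2(sd,inn).round(2))
E
python3 kin.py
```

```text
[0.5703 0.4677 0.2002 0.311 ] [-0.0001 -0.0042  0.0056 -0.0039 -0.0033  0.0082]
[0.5515 0.4105 0.0592 0.1619 0.2791] [-0.0005 -0.0032  0.0009  0.0023 -0.0004  0.0009]
-1.2779336906973366 -1.2804
0.21343587571911105 0.21
0.3189663587501534 0.34073531122373857
0.28 [0.552 0.412 0.058 0.163] 0.0032
  th 30 0 j [0.24 0.37 2.12] j5 0.187 j4 -0.72
  th 30 0.05 j [0.25 0.27 2.13] j5 0.271 j4 -0.5
  th 30 0.1 j [0.26 0.17 2.12] j5 0.371 j4 -0.38
  th 35 0 j [0.25 0.37 2.17] j5 0.147 j4 -1.55
  th 35 0.05 j [0.26 0.26 2.19] j5 0.183 j4 -1.02
  th 35 0.1 j [0.28 0.15 2.2 ] j5 0.26 j4 -0.7
  th 40 0 j [0.26 0.38 2.23] j5 0.22 j4 -2.25
  th 40 0.05 j [0.28 0.26 2.26] j5 0.191 j4 -1.85
  th 40 0.1 j [0.3  0.15 2.27] j5 0.203 j4 -1.33
  th 45 0 j [0.27 0.39 2.28] j5 0.347 j4 -2.53
  th 45 0.05 j [0.29 0.27 2.32] j5 0.298 j4 -2.35
  th 45 0.1 j [0.32 0.15 2.35] j5 0.257 j4 -2.03
0.31 [0.565 0.451 0.016 0.196] 0.0064
  th 30 0 j [0.24 0.35 2.11] j5 0.211 j4 -0.65
  th 30 0.05 j [0.26 0.25 2.12] j5 0.291 j4 -0.48
  th 30 0.1 j [0.27 0.15 2.12] j5 0.384 j4 -0.38
  th 35 0 j [0.26 0.35 2.17] j5 0.156 j
[... 317 characters left out ...]
  0.25 2.32] j5 0.289 j4 -2.26
  th 45 0.1 j [0.33 0.13 2.35] j5 0.26 j4 -1.94
0.35 [ 0.583  0.504 -0.04   0.241] 0.0143
  th 30 0 j [0.26 0.33 2.11] j5 0.239 j4 -0.59
  th 30 0.05 j [0.27 0.23 2.12] j5 0.314 j4 -0.47
  th 30 0.1 j [0.29 0.14 2.13] j5 0.4 j4 -0.39
  th 35 0 j [0.27 0.32 2.16] j5 0.172 j4 -1.2
  th 35 0.05 j [0.29 0.22 2.19] j5 0.222 j4 -0.88
  th 35 0.1 j [0.31 0.12 2.2 ] j5 0.296 j4 -0.67
  th 40 0 j [0.28 0.32 2.22] j5 0.204 j4 -1.96
  th 40 0.05 j [0.31 0.22 2.25] j5 0.203 j4 -1.58
  th 40 0.1 j [0.34 0.11 2.28] j5 0.237 j4 -1.2
  th 45 0 j [0.3  0.34 2.27] j5 0.314 j4 -2.36
  th 45 0.05 j [0.33 0.23 2.32] j5 0.284 j4 -2.14
  th 45 0.1 j [0.36 0.11 2.35] j5 0.271 j4 -1.83
```

```bash
cat > ik.py <<'E'
from g import *
def ik(P,R,L=.31,a2=.565,a3=.451,r0=.016,d1=.196):
    W=P-L*R[:,1];r=np.hypot(W[0],W[1])-r0;z=W[2]-d1;d=np.hypot(r,z);c3=(d*d-a2*a2-a3*a3)/(2*a2*a3)
    if abs(c3)>1:return None
    j3=np.arccos(c3);j2=np.arctan2(r,z)-np.arctan2(a3*np.sin(j3),a2+a3*np.cos(j3));j1=np.arctan2(W[1],W[0])
    loc=Rz(j1).T@R[:,1];q=j2+j3;u=np.array([np.cos(q),0,-np.sin(q)]);f=np.array([np.sin(q),0,np.cos(q)])
    return np.round([j1,j2,j3,np.arctan2(loc[1],loc@u),np.arccos(loc@f)],2)
# bracket-frame grasp G (x,z), theta0
HK=[(0,200),(-36,200),(-54,224),(-46,228)]
hp=np.concatenate([np.linspace(HK[i],HK[i+1],30) for i in range(3)])
PATH=[(2,-8.5,0),(2,-5,0),(30,-5,0),(39,5,0),(43,11,15),(46,14,35),(46,19,40),(51,25,40),(75,26,40)]
def slot(w): return np.array([-w[0],75,200+w[1]])
def bpose(w):
    ph=np.radians(w[2]); Ry=np.array([[np.cos(ph),0,np.sin(ph)],[0,1,0],[-np.sin(ph),0,np.cos(ph)]]); return slot(w),Ry
def clear(w,G,th):
    o,Ry=bpose(w); g=o+Ry@np.array([G[0],9,G[1]]);t=np.radians(th-w[2]);a=np.array([np.sin(t),-np.cos(t)]);n=np.array([np.cos(t),np.sin(t)])
    rel_=hp-g[[0,2]]; ax=-(rel_@a); nn=rel_@n
    # body box: ax>54,|nn|<42.5
    dx=np.maximum(54-ax,0);dn=np.maximum(abs(nn)-42.5,0);return np.hypot(dx,dn).min()-2.5
def tcp(w,G,th):
    o,Ry=bpose(w); g=o+Ry@np.array([G[0],9,G[1]]); R=Rt(th-w[2]); return tcp_from_grasp(stand(g),R),R
if __name__=='__main__':
  for G,th in(((-45,-80),30),((-42,-78),30),((-45,-78),33),((-44,-80),28)):
    print(G,th)
    R=Rt(th);P0=tcp(PATH[0],G,th)[0]
    for b in(.1,.05):print('  pre',b,ik(P0-b*R[:,1],R))
    for w in PATH: P,R=tcp(w,G,th);print('  ',w,round(clear(w,G,th),1),ik(P,R),ik(P,R,.28,.552,.412,.058,.163),P.round(3))
E
python3 ik.py
```

```text
(-45, -80) 30
  pre 0.1 [ 0.28  0.15  2.16 -0.43  0.35]
  pre 0.05 [ 0.27  0.25  2.16 -0.56  0.26]
   (2, -8.5, 0) 5.2 [ 0.25  0.36  2.15 -0.79  0.18] [ 0.24  0.38  2.16 -0.92  0.16] [0.621 0.118 0.095]
   (2, -5, 0) 3.4 [ 0.25  0.35  2.15 -0.76  0.19] [ 0.24  0.37  2.16 -0.88  0.16] [0.621 0.118 0.099]
   (30, -5, 0) 27.7 [ 0.27  0.31  2.2  -0.87  0.18] [ 0.26  0.34  2.22 -1.04  0.16] [0.593 0.118 0.099]
   (39, 5, 0) 30.5 [ 0.27  0.29  2.21 -0.81  0.2 ] [ 0.26  0.31  2.23 -0.94  0.17] [0.584 0.118 0.109]
   (43, 11, 15) 26.7 [ 0.25  0.27  2.07 -0.13  0.55] [ 0.24  0.28  2.09 -0.13  0.52] [0.556 0.119 0.127]
   (46, 14, 35) 25.1 [0.21 0.34 1.86 0.02 1.03] [0.21 0.33 1.89 0.02 1.  ] [0.528 0.119 0.155]
   (46, 19, 40) 25.5 [0.2  0.36 1.8  0.04 1.15] [0.2  0.35 1.84 0.04 1.13] [0.523 0.119 0.168]
   (51, 25, 40) 32.3 [0.2  0.35 1.81 0.04 1.16] [0.21 0.34 1.84 0.04 1.14] [0.518 0.119 0.174]
   (75, 26, 40) 55.3 [0.21 0.31 1.86 0.04 1.14] [0.22 0.3  1.89 0.04 1.12] [0.494 0.119 0.175]
(-42, -78) 30
  pre 0.1 [ 0.28  0.15  2.15 -0.42  0.36]
  pre 0.05 [ 0.26  0.25  2.15 -0.54  0.27]
   (
[... 2189 characters left out ...]
8 0.098]
   (30, -5, 0) 23.8 [ 0.26  0.32  2.18 -0.64  0.21] [ 0.25  0.34  2.19 -0.75  0.18] [0.593 0.118 0.098]
   (39, 5, 0) 27.1 [ 0.27  0.29  2.19 -0.6   0.23] [ 0.26  0.31  2.2  -0.69  0.2 ] [0.584 0.118 0.108]
   (43, 11, 15) 23.6 [ 0.24  0.28  2.05 -0.1   0.6 ] [ 0.24  0.29  2.07 -0.1   0.57] [0.557 0.119 0.127]
   (46, 14, 35) 22.2 [0.21 0.35 1.84 0.03 1.07] [0.21 0.35 1.87 0.03 1.04] [0.528 0.119 0.155]
   (46, 19, 40) 22.6 [0.2  0.38 1.78 0.05 1.19] [0.2  0.37 1.82 0.05 1.16] [0.523 0.119 0.167]
   (51, 25, 40) 29.2 [0.2  0.36 1.79 0.05 1.2 ] [0.2  0.35 1.82 0.05 1.17] [0.518 0.119 0.173]
   (75, 26, 40) 52.4 [0.21 0.33 1.84 0.05 1.18] [0.21 0.32 1.87 0.05 1.16] [0.494 0.119 0.174]
```

Run:
```python
from ik import *
G=(-47,-80);th=30
P,R=tcp(PATH[0],G,th);print(clear(PATH[0],G,th),clear(PATH[1],G,th),P,ik(P,R))
for b in(.1,.0):
    Q=P-b*R[:,1];print(Q.round(4),rel(Q,R))
```

```text
6.919872981077802 5.169872981077802 [0.61897021 0.11794942 0.09504552] [ 0.25  0.35  2.15 -0.8   0.18]
[0.569  0.1185 0.1816] (array([-2.08,  2.14, -0.05]), array([0.001, 0.002, 0.215]))
[0.619  0.1179 0.095 ] (array([-4.21, 11.91, -0.04]), array([0.001, 0.002, 0.215]))
```

Call:
move_arm(
  steps=[
    {"grip":0.5,"x":-0.5,"y":0,"z":0,"ax":0,"ay":0,"az":0.1},
    {"grip":0.5,"x":-1.0,"y":0.5,"z":0,"ax":0.001,"ay":0.002,"az":0.215},
    {"grip":0.5,"x":-1.5,"y":1.2,"z":0,"ax":0.001,"ay":0.002,"az":0.215},
    {"grip":0.5,"x":-2.1,"y":2.1,"z":0,"ax":0.001,"ay":0.002,"az":0.215},
    {"grip":0.5,"x":-2.1,"y":2.1,"z":0,"ax":0.001,"ay":0.002,"az":0.215},
    {"grip":0.5,"x":-2.1,"y":2.1,"z":0,"ax":0.001,"ay":0.002,"az":0.215},
    {"grip":0.5,"x":-2.1,"y":2.1,"z":0,"ax":0.001,"ay":0.002,"az":0.215},
  ],
)

```text
t: 4.62
eef_pos: [0.5685, 0.1196, 0.1813]
tcp_rot: [-1.533, -0.4, -0.419]
force: [-0.1, 0.2, -0.1]
opening: 0.499
```

Run:
```python
from ik import *
s=read_state();print(np.round(s['joint_pos'],3),np.round(s['eef_pos'],4),s['opening'])
G=(-47,-80);th=30
P,R=tcp(PATH[0],G,th)
for b in(.1,.0):print(rel(P-b*R[:,1],R))
w=snap('wrist','wrist2')
```

```text
[ 0.292  0.159  2.152 -0.435  0.359 -0.894] [0.5685 0.1196 0.1813] 0.49893060467063305
(array([ 0.06, -0.01, -0.11]), array([-0.001, -0.001, -0.001]))
(array([ 0.07,  9.99, -0.12]), array([-0.001, -0.001, -0.001]))
```

View pics/wrist2.png

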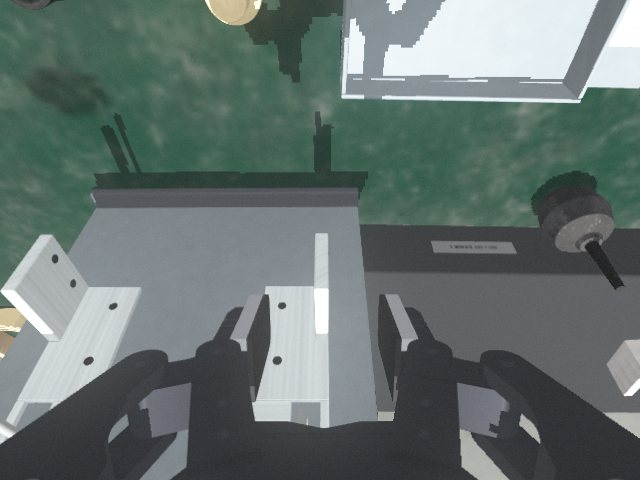

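Call:
move_arm(
  steps=[
    {"grip":0.4,"x":0.05,"y":1.5,"z":-0.1,"ax":0,"ay":0,"az":0},
    {"grip":0.4,"x":0.05,"y":3,"z":-0.1,"ax":0,"ay":0,"az":0},
    {"grip":0.4,"x":0.05,"y":4.5,"z":-0.1,"ax":0,"ay":0,"az":0},
    {"grip":0.4,"x":0.05,"y":6,"z":-0.1,"ax":0,"ay":0,"az":0},
    {"grip":0.4,"x":0.05,"y":7.2,"z":-0.1,"ax":0,"ay":0,"az":0},
    {"grip":0.4,"x":0.05,"y":8.4,"z":-0.1,"ax":0,"ay":0,"az":0},
    {"grip":0.4,"x":0.05,"y":9.3,"z":-0.1,"ax":0,"ay":0,"az":0},
    {"grip":0.4,"x":0.05,"y":10,"z":-0.1,"ax":0,"ay":0,"az":0},
    {"grip":0.4,"x":0.05,"y":10,"z":-0.1,"ax":0,"ay":0,"az":0},
    {"grip":0.4,"x":0.05,"y":10,"z":-0.1,"ax":0,"ay":0,"az":0},
  ],
  grip_force=40,
)

```text
t: 5.92
eef_pos: [0.6189, 0.1182, 0.0941]
tcp_rot: [-1.533, -0.398, -0.419]
force: [0.5, -0.1, 0.0]
opening: 0.399
```

Run:
```python
from ik import *
s=read_state();print(np.round(s['joint_pos'],3),np.round(s['eef_pos'],4),s['opening'],np.round(s['force'],1))
P,R=tcp(PATH[0],(-47,-80),30);print(rel(P,R))
w=snap('wrist','wrist3');snap('side','side3')
s=load('side3')['pixels'][130:290,170:370,::-1];cv2.imwrite('pics/side3c.png',cv2.resize(s,None,fx=3.7,fy=3.7,interpolation=cv2.INTER_CUBIC))
```

```text
[ 0.258  0.383  2.111 -0.753  0.193 -0.591] [0.6189 0.1182 0.0941] 0.3986138252516237 [ 0.5 -0.1  0. ]
(array([ 0.05, -0.08, -0.02]), array([-0.001, -0.002, -0.002]))
```

View pics/wrist3.png

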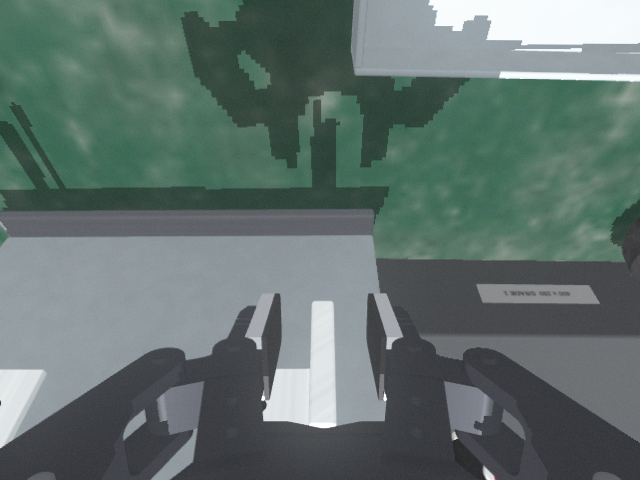

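View pics/side3c.png

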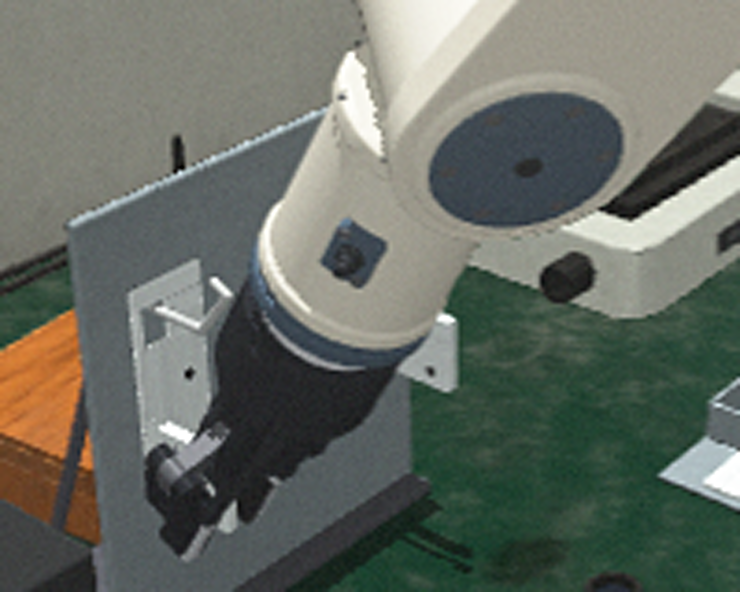

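Call:
move_arm(
  steps=[
    {"grip":0.0,"x":0,"y":0,"z":0,"ax":0,"ay":0,"az":0},
    {"grip":0.0,"x":0,"y":0,"z":0,"ax":0,"ay":0,"az":0},
    {"grip":0.0,"x":0,"y":0,"z":0,"ax":0,"ay":0,"az":0},
    {"grip":0.0,"x":0,"y":0,"z":0,"ax":0,"ay":0,"az":0},
    {"grip":0.0,"x":0,"y":0,"z":0,"ax":0,"ay":0,"az":0},
    {"grip":0.0,"x":0,"y":0,"z":0,"ax":0,"ay":0,"az":0},
  ],
  grip_force=60,
)

```text
t: 6.78
eef_pos: [0.619, 0.1182, 0.0944]
tcp_rot: [-1.533, -0.399, -0.419]
force: [-2.1, -0.9, 5.2]
opening: 0.084
```

Run:
```python
from ik import *
s=read_state();print(np.round(s['joint_pos'],3),np.round(s['eef_pos'],4),s['opening'],np.round(s['force'],1),np.round(s['moment'],2))
snap('wrist','wrist4')
```

```text
[ 0.258  0.383  2.111 -0.753  0.193 -0.59 ] [0.619  0.1182 0.0944] 0.08366236562684833 [-2.1 -0.9  5.2] [-0.06  0.12 -0.09]
```

View pics/wrist4.png

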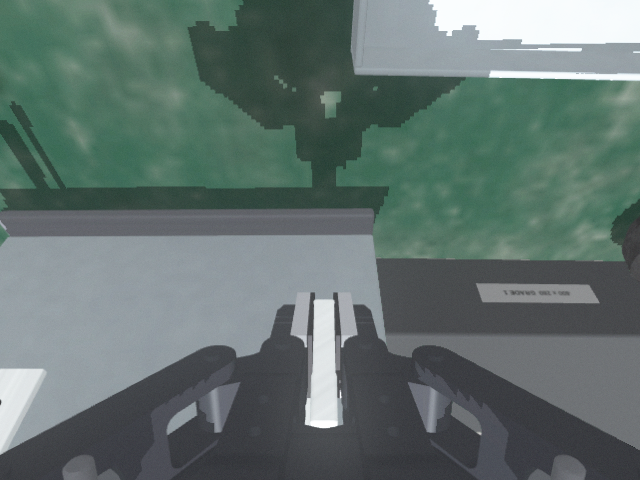

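```bash
cat > plan.py <<'E'
from ik import *
G=(-47,-80);TH=30
def rows(w0,ws,yaw=None):
    # shift/turn in tool axes from pose at w0
    P0,R0=tcp(w0,G,TH)
    for w in ws:
        P,R=tcp(w,G,TH); p=R0.T@(P-P0)*100; rv=Ro.from_matrix(R0.T@R).as_rotvec(); print(np.round(w,1),p.round(2),rv.round(3),ik(P,R)[3:])
def interp(ws,ns):
    out=[]
    for a,b,n in zip(ws[:-1],ws[1:],ns): out+=[tuple(np.array(a)+(np.array(b)-np.array(a))*k/n) for k in range(1,n+1)]
    return out
E
python3 - <<'E'
from plan import *
rows(PATH[0],interp(PATH[:4],[2,6,4]))
print()
rows(PATH[3],interp(PATH[3:9],[4,5,3,2,4]))
E
```

```text
[ 2.  -6.8  0. ] [ 0.09 -0.15  0.  ] [0. 0. 0.] [-0.78  0.19]
[ 2. -5.  0.] [ 0.18 -0.3   0.  ] [0. 0. 0.] [-0.77  0.19]
[ 6.7 -5.   0. ] [-0.23 -0.54 -0.  ] [0. 0. 0.] [-0.79  0.19]
[11.3 -5.   0. ] [-0.63 -0.77  0.  ] [0. 0. 0.] [-0.81  0.19]
[16. -5.  0.] [-1.04 -1.    0.  ] [0. 0. 0.] [-0.82  0.18]
[20.7 -5.   0. ] [-1.44 -1.24  0.  ] [0. 0. 0.] [-0.84  0.18]
[25.3 -5.   0. ] [-1.85 -1.47  0.  ] [0. 0. 0.] [-0.86  0.18]
[30. -5.  0.] [-2.25 -1.7   0.  ] [0. 0. 0.] [-0.88  0.18]
[32.2 -2.5  0. ] [-2.32 -2.03 -0.  ] [0. 0. 0.] [-0.86  0.18]
[34.5  0.   0. ] [-2.39 -2.36  0.  ] [0. 0. 0.] [-0.85  0.19]
[36.8  2.5  0. ] [-2.46 -2.69  0.  ] [0. 0. 0.] [-0.83  0.19]
[39.  5.  0.] [-2.53 -3.02  0.  ] [0. 0. 0.] [-0.81  0.2 ]

[40.   6.5  3.8] [-0.42 -0.72 -0.  ] [-0.    -0.     0.065] [-0.47  0.27]
[41.   8.   7.5] [-0.8  -1.47 -0.  ] [0.    0.    0.131] [-0.3   0.36]
[42.   9.5 11.2] [-1.14 -2.24  0.  ] [-0.     0.     0.196] [-0.19  0.46]
[43. 11. 15.] [-1.45 -3.03 -0.  ] [ 0.    -0.     0.262] [-0.13  0.55]
[43.6 11.6 19. ] [-1.74 -3.78 -0.  ] [ 0.    -0.     0.332] [-0.08  0.65]
[44
[... 227 characters left out ...]
5.] [-2.41 -6.93  0.  ] [-0.    -0.     0.611] [0.02 1.03]
[46.  15.7 36.7] [-2.34 -7.37  0.  ] [-0.    0.    0.64] [0.03 1.07]
[46.  17.3 38.3] [-2.27 -7.82  0.  ] [-0.     0.     0.669] [0.03 1.11]
[46. 19. 40.] [-2.18 -8.27  0.  ] [ 0.    -0.     0.698] [0.04 1.15]
[48.5 22.  40. ] [-2.25 -8.65  0.  ] [ 0.    -0.     0.698] [0.04 1.16]
[51. 25. 40.] [-2.32 -9.04 -0.  ] [ 0.    -0.     0.698] [0.04 1.16]
[57.  25.2 40. ] [-2.82 -9.36  0.  ] [ 0.    -0.     0.698] [0.04 1.16]
[63.  25.5 40. ] [-3.33 -9.68  0.  ] [ 0.    -0.     0.698] [0.04 1.15]
[69.  25.8 40. ] [ -3.84 -10.     0.  ] [ 0.    -0.     0.698] [0.04 1.15]
[75. 26. 40.] [ -4.34 -10.32  -0.  ] [ 0.    -0.     0.698] [0.04 1.15]
```

Call:
move_arm(
  steps=[
    {"grip":0.0,"x":0.09,"y":-0.15,"z":0,"ax":0,"ay":0,"az":0},
    {"grip":0.0,"x":0.18,"y":-0.3,"z":0,"ax":0,"ay":0,"az":0},
    {"grip":0.0,"x":0.18,"y":-0.3,"z":0,"ax":0,"ay":0,"az":0},
    {"grip":0.0,"x":-0.23,"y":-0.54,"z":0,"ax":0,"ay":0,"az":0},
    {"grip":0.0,"x":-0.63,"y":-0.77,"z":0,"ax":0,"ay":0,"az":0},
    {"grip":0.0,"x":-1.04,"y":-1.0,"z":0,"ax":0,"ay":0,"az":0},
    {"grip":0.0,"x":-1.44,"y":-1.24,"z":0,"ax":0,"ay":0,"az":0},
    {"grip":0.0,"x":-1.85,"y":-1.47,"z":0,"ax":0,"ay":0,"az":0},
    {"grip":0.0,"x":-2.25,"y":-1.7,"z":0,"ax":0,"ay":0,"az":0},
    {"grip":0.0,"x":-2.25,"y":-1.7,"z":0,"ax":0,"ay":0,"az":0},
    {"grip":0.0,"x":-2.25,"y":-1.7,"z":0,"ax":0,"ay":0,"az":0},
  ],
)

```text
t: 8.2
eef_pos: [0.5912, 0.1186, 0.0978]
tcp_rot: [-1.533, -0.399, -0.419]
force: [0.4, -0.5, -1.0]
opening: 0.083
```

Run:
```python
from plan import *
s=read_state();print(np.round(s['joint_pos'],3),np.round(s['eef_pos'],4),s['opening'],np.round(s['force'],1),np.round(s['moment'],2))
P,R=tcp(PATH[2],G,TH);print(rel(P,R))
snap('side','side5')
s=load('side5')['pixels'][130:290,170:370,::-1];cv2.imwrite('pics/side5c.png',cv2.resize(s,None,fx=3.7,fy=3.7,interpolation=cv2.INTER_CUBIC))
```

```text
[ 0.275  0.346  2.164 -0.836  0.189 -0.492] [0.5912 0.1186 0.0978] 0.08277796870324178 [ 0.4 -0.5 -1. ] [ 0.02  0.37 -0.01]
(array([ 0.02, -0.07, -0.03]), array([-0.002, -0.002, -0.002]))
```

View pics/side5c.png

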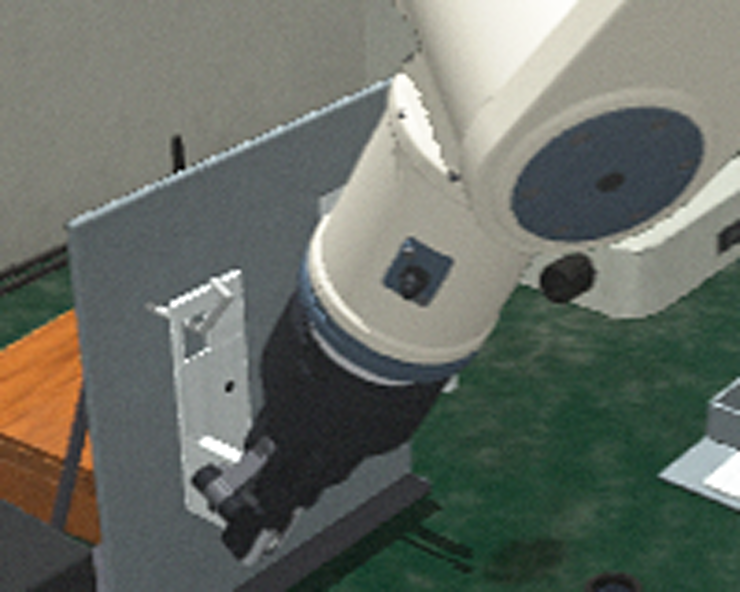

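Run:
```python
from plan import *
rows(PATH[2],interp(PATH[2:6],[3,6,6]))
```

```text
[33.  -1.7  0. ] [-0.09 -0.44  0.  ] [0. 0. 0.] [-0.86  0.18]
[36.   1.7  0. ] [-0.19 -0.88 -0.  ] [0. 0. 0.] [-0.84  0.19]
[39.  5.  0.] [-0.28 -1.32  0.  ] [0. 0. 0.] [-0.81  0.2 ]
[39.7  6.   2.5] [-0.56 -1.79  0.  ] [-0.    -0.     0.044] [-0.56  0.24]
[40.3  7.   5. ] [-0.83 -2.28  0.  ] [-0.    -0.     0.087] [-0.4  0.3]
[41.   8.   7.5] [-1.08 -2.78 -0.  ] [0.    0.    0.131] [-0.3   0.36]
[41.7  9.  10. ] [-1.31 -3.3   0.  ] [-0.    -0.     0.175] [-0.22  0.42]
[42.3 10.  12.5] [-1.53 -3.82  0.  ] [ 0.    -0.     0.218] [-0.17  0.49]
[43. 11. 15.] [-1.73 -4.35 -0.  ] [ 0.    -0.     0.262] [-0.13  0.55]
[43.5 11.5 18.3] [-1.97 -4.97 -0.  ] [-0.   -0.    0.32] [-0.09  0.63]
[44.  12.  21.7] [-2.18 -5.61 -0.  ] [-0.     0.     0.378] [-0.05  0.71]
[44.5 12.5 25. ] [-2.36 -6.26 -0.  ] [-0.    -0.     0.436] [-0.03  0.8 ]
[45.  13.  28.3] [-2.51 -6.92  0.  ] [-0.    -0.     0.495] [-0.01  0.87]
[45.5 13.5 31.7] [-2.62 -7.58 -0.  ] [-0.    -0.     0.553] [0.01 0.95]
[46. 14. 35.] [-2.69 -8.25  0.  ] [-0.    -0.     0.611] [0.02 1.03]
```

Call:
move_arm(
  steps=[
    {"grip":0.0,"x":-0.09,"y":-0.44,"z":0,"ax":0,"ay":0,"az":0},
    {"grip":0.0,"x":-0.19,"y":-0.88,"z":0,"ax":0,"ay":0,"az":0},
    {"grip":0.0,"x":-0.28,"y":-1.32,"z":0,"ax":0,"ay":0,"az":0},
    {"grip":0.0,"x":-0.28,"y":-1.32,"z":0,"ax":0,"ay":0,"az":0},
    {"grip":0.0,"x":-0.42,"y":-1.55,"z":0,"ax":0,"ay":0,"az":0.022},
    {"grip":0.0,"x":-0.56,"y":-1.79,"z":0,"ax":0,"ay":0,"az":0.044},
    {"grip":0.0,"x":-0.7,"y":-2.03,"z":0,"ax":0,"ay":0,"az":0.065},
    {"grip":0.0,"x":-0.83,"y":-2.28,"z":0,"ax":0,"ay":0,"az":0.087},
    {"grip":0.0,"x":-0.96,"y":-2.53,"z":0,"ax":0,"ay":0,"az":0.109},
    {"grip":0.0,"x":-1.08,"y":-2.78,"z":0,"ax":0,"ay":0,"az":0.131},
    {"grip":0.0,"x":-1.31,"y":-3.3,"z":0,"ax":0,"ay":0,"az":0.175},
    {"grip":0.0,"x":-1.53,"y":-3.82,"z":0,"ax":0,"ay":0,"az":0.218},
    {"grip":0.0,"x":-1.73,"y":-4.35,"z":0,"ax":0,"ay":0,"az":0.262},
    {"grip":0.0,"x":-1.73,"y":-4.35,"z":0,"ax":0,"ay":0,"az":0.262},
    {"grip":0.0,"x":-1.73,"y":-4.35,"z":0,"ax":0,"ay":0,"az":0.262},
  ],
)

```text
t: 10.12
eef_pos: [0.5542, 0.1188, 0.1265]
tcp_rot: [-1.561, -0.194, -0.214]
force: [0.1, 0.3, -1.9]
opening: 0.082
```

Run:
```python
from plan import *
s=read_state();print(np.round(s['joint_pos'],3),np.round(s['eef_pos'],4),s['opening'],np.round(s['force'],1),np.round(s['moment'],2))
P,R=tcp(PATH[4],G,TH);print(rel(P,R))
rows(PATH[4],interp(PATH[4:9],[6,4,3,5]))
snap('side','side6')
s=load('side6')['pixels'][130:290,170:370,::-1];cv2.imwrite('pics/side6c.png',cv2.resize(s,None,fx=3.7,fy=3.7,interpolation=cv2.INTER_CUBIC))
```

```text
[ 0.247  0.287  2.038 -0.12   0.568 -1.218] [0.5542 0.1188 0.1265] 0.08225213263969437 [ 0.1  0.3 -1.9] [0.02 0.22 0.04]
(array([ 0.04, -0.09, -0.01]), array([-0.002, -0.002, -0.002]))
[43.5 11.5 18.3] [-0.4  -0.54 -0.  ] [-0.     0.     0.058] [-0.09  0.63]
[44.  12.  21.7] [-0.77 -1.1   0.  ] [-0.     0.     0.116] [-0.05  0.71]
[44.5 12.5 25. ] [-1.11 -1.68 -0.  ] [-0.     0.     0.175] [-0.03  0.8 ]
[45.  13.  28.3] [-1.42 -2.28  0.  ] [-0.     0.     0.233] [-0.01  0.87]
[45.5 13.5 31.7] [-1.7  -2.89  0.  ] [-0.     0.     0.291] [0.01 0.95]
[46. 14. 35.] [-1.94 -3.52  0.  ] [-0.     0.     0.349] [0.02 1.03]
[46.  15.2 36.2] [-1.98 -3.85  0.  ] [-0.     0.     0.371] [0.03 1.06]
[46.  16.5 37.5] [-2.01 -4.19  0.  ] [-0.     0.     0.393] [0.03 1.09]
[46.  17.8 38.8] [-2.04 -4.53 -0.  ] [-0.     0.     0.415] [0.04 1.12]
[46. 19. 40.] [-2.06 -4.87  0.  ] [-0.     0.     0.436] [0.04 1.15]
[47.7 21.  40. ] [-2.17 -5.1   0.  ] [-0.     0.     0.436] [0.04 1.15]
[49.3 23.  40. ] [-2.28 -5.34  0.  ] [-0.     0.     0.436] [0.04 1.16]
[51. 25. 40.] [-2.39 -5.58  0.  ] [-0.     0.     0.436] [0.04 1.16]
[55.8 25.2 40. ] [-2.85 -5.72  0.  ] [-0.     0.     0.436] [0.04 1.16]
[60.6 25.4 40. ] [-3.31 -5.86  0.  ] [-0.     0.     0.436] [0.04 1.15]
[65.4 25.6 40. ] [-3.77 -6.01  0.  ] [-0.     0.     0.436] [0.04 1.15]
[70.2 25.8 40. ] [-4.23 -6.15  0.  ] [-0.     0.     0.436] [0.04 1.15]
[75. 26. 40.] [-4.68 -6.29  0.  ] [-0.     0.     0.436] [0.04 1.15]
```

View pics/side6c.png

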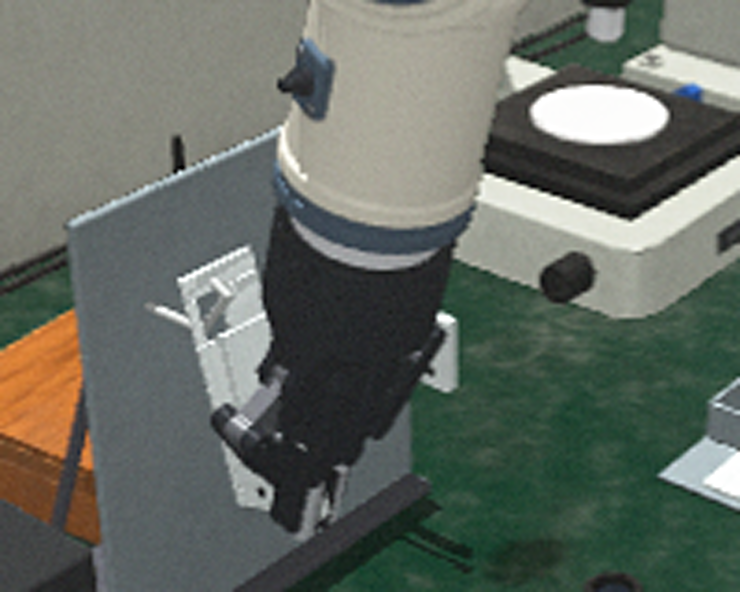

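Call:
move_arm(
  steps=[
    {"grip":0.0,"x":-0.4,"y":-0.54,"z":0,"ax":0,"ay":0,"az":0.058},
    {"grip":0.0,"x":-0.77,"y":-1.1,"z":0,"ax":0,"ay":0,"az":0.116},
    {"grip":0.0,"x":-1.11,"y":-1.68,"z":0,"ax":0,"ay":0,"az":0.175},
    {"grip":0.0,"x":-1.42,"y":-2.28,"z":0,"ax":0,"ay":0,"az":0.233},
    {"grip":0.0,"x":-1.7,"y":-2.89,"z":0,"ax":0,"ay":0,"az":0.291},
    {"grip":0.0,"x":-1.94,"y":-3.52,"z":0,"ax":0,"ay":0,"az":0.349},
    {"grip":0.0,"x":-1.94,"y":-3.52,"z":0,"ax":0,"ay":0,"az":0.349},
    {"grip":0.0,"x":-1.98,"y":-3.85,"z":0,"ax":0,"ay":0,"az":0.371},
    {"grip":0.0,"x":-2.01,"y":-4.19,"z":0,"ax":0,"ay":0,"az":0.393},
    {"grip":0.0,"x":-2.04,"y":-4.53,"z":0,"ax":0,"ay":0,"az":0.415},
    {"grip":0.0,"x":-2.06,"y":-4.87,"z":0,"ax":0,"ay":0,"az":0.436},
    {"grip":0.0,"x":-2.06,"y":-4.87,"z":0,"ax":0,"ay":0,"az":0.436},
    {"grip":0.0,"x":-2.06,"y":-4.87,"z":0,"ax":0,"ay":0,"az":0.436},
  ],
)

```text
t: 11.8
eef_pos: [0.5218, 0.1192, 0.1685]
tcp_rot: [-1.563, 0.148, 0.129]
force: [0.6, 0.4, -0.7]
opening: 0.087
```

Run:
```python
from plan import *
s=read_state();print(np.round(s['joint_pos'],3),np.round(s['eef_pos'],4),s['opening'],np.round(s['force'],1),np.round(s['moment'],2))
P,R=tcp(PATH[6],G,TH);print(rel(P,R))
rows(PATH[6],interp(PATH[6:9],[3,5]))
snap('side','side7')
s=load('side7')['pixels'][130:290,170:370,::-1];cv2.imwrite('pics/side7c.png',cv2.resize(s,None,fx=3.7,fy=3.7,interpolation=cv2.INTER_CUBIC))
```

```text
[ 0.197  0.378  1.764  0.042  1.173 -1.381] [0.5218 0.1192 0.1685] 0.08723039651437718 [ 0.6  0.4 -0.7] [ 0.07 -0.06  0.02]
(array([-0.02, -0.07, -0.01]), array([-0.002, -0.001, -0.002]))
[47.7 21.  40. ] [-0.2  -0.17 -0.  ] [0. 0. 0.] [0.04 1.15]
[49.3 23.  40. ] [-0.4  -0.34 -0.  ] [0. 0. 0.] [0.04 1.16]
[51. 25. 40.] [-0.6 -0.5 -0. ] [0. 0. 0.] [0.04 1.16]
[55.8 25.2 40. ] [-1.07 -0.44  0.  ] [0. 0. 0.] [0.04 1.16]
[60.6 25.4 40. ] [-1.55 -0.38  0.  ] [0. 0. 0.] [0.04 1.15]
[65.4 25.6 40. ] [-2.03 -0.31 -0.  ] [0. 0. 0.] [0.04 1.15]
[70.2 25.8 40. ] [-2.5  -0.25 -0.  ] [0. 0. 0.] [0.04 1.15]
[75. 26. 40.] [-2.98 -0.19 -0.  ] [0. 0. 0.] [0.04 1.15]
```

View pics/side7c.png

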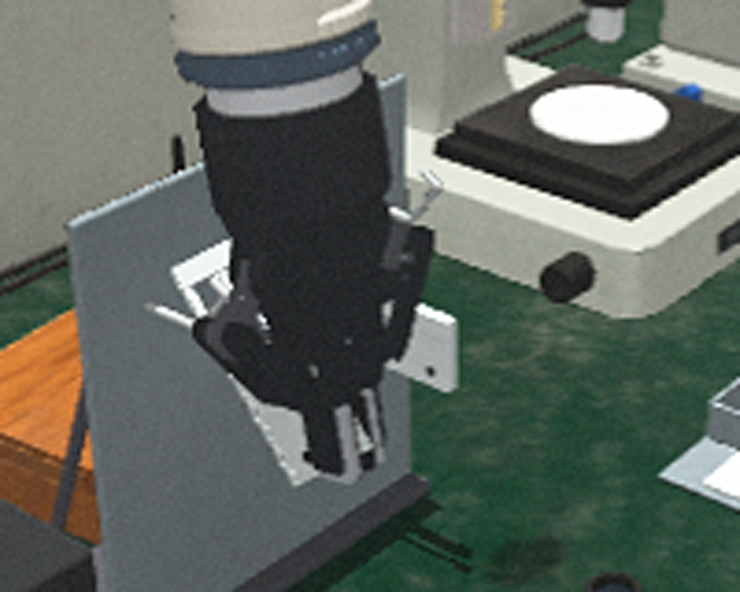

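Run:
```python
from plan import *
c=load('side7');P=cloud(c).reshape(-1,3);L=(P-OS)@Rz(YS)*1000;hsv=cv2.cvtColor(c['pixels'],cv2.COLOR_RGB2HSV).reshape(-1,3)
o,Ry=bpose(PATH[6]);B=(L-o)@Ry
m=(hsv[:,2]>150)&(hsv[:,1]<60)&(B[:,1]>-33)&(B[:,1]<15)&(B[:,2]>-95)&(B[:,2]<28)&(abs(B[:,0])<12)
Q=B[m];print(len(Q),np.percentile(Q,[2,50,98],axis=0).round(1).tolist())
k=np.polyfit(Q[:,2],Q[:,0],1);print('tilt err deg',np.degrees(np.arctan(k[0])),k)
```

```text
295 [[-11.2, -18.0, -90.2], [-2.3, 10.5, 1.2], [1.2, 13.6, 20.6]]
tilt err deg 2.043176966287984 [ 0.03567529 -2.57488064]
```

Call:
move_arm(
  steps=[
    {"grip":0.0,"x":-0.2,"y":-0.17,"z":0,"ax":0,"ay":0,"az":0},
    {"grip":0.0,"x":-0.4,"y":-0.34,"z":0,"ax":0,"ay":0,"az":0},
    {"grip":0.0,"x":-0.6,"y":-0.5,"z":0,"ax":0,"ay":0,"az":0},
    {"grip":0.0,"x":-0.6,"y":-0.5,"z":0,"ax":0,"ay":0,"az":0},
    {"grip":0.0,"x":-1.07,"y":-0.44,"z":0,"ax":0,"ay":0,"az":0},
    {"grip":0.0,"x":-1.55,"y":-0.38,"z":0,"ax":0,"ay":0,"az":0},
    {"grip":0.0,"x":-2.03,"y":-0.31,"z":0,"ax":0,"ay":0,"az":0},
    {"grip":0.0,"x":-2.5,"y":-0.25,"z":0,"ax":0,"ay":0,"az":0},
    {"grip":0.0,"x":-2.98,"y":-0.19,"z":0,"ax":0,"ay":0,"az":0},
    {"grip":0.0,"x":-5,"y":-0.2,"z":0,"ax":0,"ay":0,"az":0},
    {"grip":0.0,"x":-7,"y":-0.2,"z":0,"ax":0,"ay":0,"az":0},
    {"grip":0.0,"x":-7,"y":-0.2,"z":0,"ax":0,"ay":0,"az":0},
    {"grip":0.0,"x":-7,"y":-0.2,"z":0,"ax":0,"ay":0,"az":0},
  ],
)

```text
t: 13.48
eef_pos: [0.4538, 0.1202, 0.1831]
tcp_rot: [-1.563, 0.147, 0.128]
force: [0.2, 0.4, -1.6]
opening: 0.084
```

```bash
cat > bin.py <<'E'
from plan import *
YB=np.radians(-1.7); OB=np.array([.4677,.2105,0])
def bt(ph,slot_b,yaw=YB):
    # TCP pose for bracket slot centre at slot_b (mm, bin frame) with lean ph
    p=np.radians(ph);Ry=np.array([[np.cos(p),0,np.sin(p)],[0,1,0],[-np.sin(p),0,np.cos(p)]])
    g=np.array(slot_b)+Ry@np.array([G[0],9,G[1]]); R=Rt(TH-ph,yaw); return tcp_from_grasp(OB+Rz(YB)@(g/1000),R),R
E
python3 - <<'E'
from bin import *
s=read_state();print(np.round(s['joint_pos'],3),np.round(s['eef_pos'],4),s['opening'],np.round(s['force'],1),np.round(s['moment'],2))
# flat: plate bracket z -92..22 -> bin x; y -31..13; centre slot x=+35,y=+9 
for z in(5,10,60,100):
  for ph in(80,90):
    P,R=bt(ph,[35,9,z]);print(ph,z,P.round(4),ik(P,R),rel(P,R))
snap('side','side8')
s=load('side8')['pixels'][130:330,170:420,::-1];cv2.imwrite('pics/side8c.png',cv2.resize(s,None,fx=3,fy=3,interpolation=cv2.INTER_CUBIC))
E
```

```text
[ 0.224  0.263  1.894  0.047  1.156 -1.357] [0.4538 0.1202 0.1831] 0.08438700012639228 [ 0.2  0.4 -1.6] [ 0.04 -0.07  0.04]
80 5 [0.4018 0.2305 0.0252] [0.34 0.79 1.74 0.28 1.46] (array([-2.5 , 16.51, 10.92]), array([0.007, 0.017, 0.697]))
90 5 [0.4068 0.2303 0.0425] [0.32 0.86 1.65 0.3  1.64] (array([-2.3 , 14.72, 10.92]), array([0.008, 0.016, 0.872]))
80 10 [0.4018 0.2305 0.0302] [0.34 0.78 1.74 0.28 1.46] (array([-2.59, 16.02, 10.93]), array([0.007, 0.017, 0.697]))
90 10 [0.4068 0.2303 0.0475] [0.32 0.86 1.65 0.3  1.65] (array([-2.39, 14.23, 10.92]), array([0.008, 0.016, 0.872]))
80 60 [0.4018 0.2305 0.0802] [0.34 0.71 1.73 0.28 1.54] (array([-3.46, 11.1 , 10.94]), array([0.007, 0.017, 0.697]))
90 60 [0.4068 0.2303 0.0975] [0.32 0.79 1.64 0.3  1.72] (array([-3.26,  9.3 , 10.93]), array([0.008, 0.016, 0.872]))
80 100 [0.4018 0.2305 0.1202] [0.34 0.66 1.71 0.28 1.61] (array([-4.16,  7.16, 10.95]), array([0.007, 0.017, 0.697]))
90 100 [0.4068 0.2303 0.1375] [0.32 0.74 1.63 0.31 1.78] (array([-3.96,  5.36, 10.94]), array([0.008, 0.016, 0.872]))
```

View pics/side8c.png

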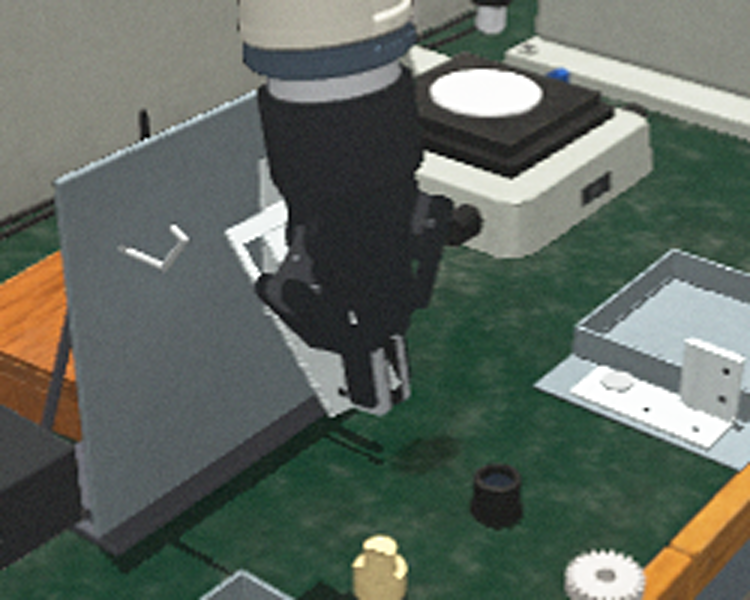

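Run:
```python
from bin import *
for yaw in(15,20,25):
  y=np.radians(yaw)
  for ph,z in((40,120),(65,80),(90,60),(90,5)):
    # plate centre (bracket -35 z,-9 y) at bin centre
    c=Rz(y-YB)@np.array([35,9,0]); p=np.radians(ph)
    sl=np.array([c[0],c[1],z]);P,R=bt(ph,sl,y)
    g=None
    print(yaw,ph,z,ik(P,R),'wrist',(P-.31*R[:,1]).round(3))
Q=np.concatenate([cloud(load(t)).reshape(-1,3) for t in('top0','side0')])
for x in np.arange(.46,.86,.04):
  print(round(x,2),[int(1e3*np.percentile(k,99)) if len(k:=Q[(abs(Q[:,0]-x)<.02)&(abs(Q[:,1]-yy)<.02)&(Q[:,2]<.4)][:,2])>3 else -1 for yy in np.arange(.12,.56,.04)])
```

```text
15 40 120 [0.5  0.39 2.04 0.05 0.88] wrist [0.461 0.253 0.376]
15 65 80 [0.46 0.6  1.81 0.12 1.33] wrist [0.568 0.283 0.327]
15 90 60 [0.43 0.81 1.59 0.15 1.78] wrist [0.663 0.305 0.253]
15 90 5 [0.43 0.88 1.6  0.15 1.7 ] wrist [0.663 0.305 0.198]
20 40 120 [0.52 0.39 2.04 0.04 0.88] wrist [0.458 0.26  0.376]
20 65 80 [0.49 0.6  1.81 0.08 1.34] wrist [0.562 0.3   0.327]
20 90 60 [0.47 0.81 1.58 0.1  1.79] wrist [0.655 0.328 0.253]
20 90 5 [0.47 0.89 1.59 0.1  1.71] wrist [0.655 0.328 0.198]
25 40 120 [0.53 0.39 2.04 0.02 0.88] wrist [0.454 0.266 0.376]
25 65 80 [0.52 0.6  1.8  0.05 1.34] wrist [0.555 0.316 0.327]
25 90 60 [0.5  0.82 1.58 0.06 1.79] wrist [0.644 0.351 0.253]
25 90 5 [0.5  0.89 1.59 0.05 1.71] wrist [0.644 0.351 0.198]
0.46 [29, 8, 9, 8, 29, 61, 7, 4, 4, 6, 6, 5]
0.5 [31, 8, 8, 8, 30, 13, 5, 4, 4, 5, 5, 5]
0.54 [30, 29, 30, 29, 29, 10, 4, 4, 19, 26, 27, 43]
0.58 [97, 5, 6, 6, 4, 5, 16, 17, 18, 32, 27, 46]
0.62 [228, 5, 5, 5, 4, 44, 33, 5, 4, 34, 30, 44]
0.66 [258, 256, 73, 72, 71, 98, 70, 57, 5, 5, 4, 9]
0.7 [153, 77, 77, 77, 76, 76, 75, 75, 75, 75, 75, 74]
0.74 [49, 77, 76, 77, 77, 77, 77, 77, 77, 76, 77, 72]
0.78 [9, 77, 77, 77, 225, 228, 219, 108, 108, 108, 77, 72]
0.82 [72, 76, 122, 240, 236, 77, 76, 109, 110, 109, 78, 31]
```

```bash
cat >> bin.py <<'E'
YW=np.radians(18); CC=Rz(YW-YB)@np.array([35,9,0])
def tgt(ph,z,dx=0): return bt(ph,[CC[0]+dx,CC[1],z],YW)
E
python3 - <<'E'
from bin import *
for ph,z in((55,120),(75,100),(90,70)):
    P,R=tgt(ph,z);print(ph,z,P.round(3),rel(P,R),ik(P,R))
E
```

```text
55 120 [0.398 0.239 0.095] (array([-4.09,  9.66, 11.8 ]), array([-0.101, -0.312,  0.259])) [0.49 0.48 1.88 0.08 1.21]
75 100 [0.396 0.237 0.111] (array([-4.57,  8.13, 11.63]), array([-0.156, -0.293,  0.605])) [0.47 0.65 1.7  0.11 1.57]
90 70 [0.403 0.236 0.108] (array([-3.86,  8.39, 11.52]), array([-0.196, -0.275,  0.864])) [0.45 0.8  1.58 0.12 1.8 ]
```

Call:
move_arm(
  steps=[
    {"grip":0.0,"x":-0.8,"y":0,"z":2.5,"ax":-0.02,"ay":-0.06,"az":0.05},
    {"grip":0.0,"x":-1.6,"y":1,"z":5,"ax":-0.04,"ay":-0.13,"az":0.1},
    {"grip":0.0,"x":-2.5,"y":3,"z":7.5,"ax":-0.06,"ay":-0.2,"az":0.16},
    {"grip":0.0,"x":-3.3,"y":5,"z":10,"ax":-0.08,"ay":-0.26,"az":0.21},
    {"grip":0.0,"x":-4.1,"y":7,"z":11.8,"ax":-0.1,"ay":-0.31,"az":0.26},
    {"grip":0.0,"x":-4.3,"y":7.8,"z":11.7,"ax":-0.12,"ay":-0.305,"az":0.37},
    {"grip":0.0,"x":-4.5,"y":8,"z":11.7,"ax":-0.14,"ay":-0.3,"az":0.49},
    {"grip":0.0,"x":-4.6,"y":8.1,"z":11.6,"ax":-0.156,"ay":-0.293,"az":0.605},
    {"grip":0.0,"x":-4.3,"y":8.2,"z":11.6,"ax":-0.17,"ay":-0.287,"az":0.69},
    {"grip":0.0,"x":-4.1,"y":8.3,"z":11.55,"ax":-0.184,"ay":-0.281,"az":0.78},
    {"grip":0.0,"x":-3.9,"y":8.4,"z":11.5,"ax":-0.196,"ay":-0.275,"az":0.864},
    {"grip":0.0,"x":-3.9,"y":8.4,"z":11.5,"ax":-0.196,"ay":-0.275,"az":0.864},
    {"grip":0.0,"x":-3.9,"y":8.4,"z":11.5,"ax":-0.196,"ay":-0.275,"az":0.864},
  ],
)

```text
t: 15.15
eef_pos: [0.4019, 0.236, 0.107]
tcp_rot: [-1.563, 0.599, 1.053]
force: [-0.2, -0.3, -1.9]
opening: 0.084
```

Run:
```python
from bin import *
s=read_state();print(np.round(s['joint_pos'],3),np.round(s['eef_pos'],4),s['opening'],np.round(s['force'],1),np.round(s['moment'],2))
for z in(70,20,9,5): print(z,rel(*tgt(90,z)))
snap('side','side9');snap('top','top9')
```

```text
[ 0.445  0.875  1.444  0.118  1.863 -1.471] [0.4019 0.236  0.107 ] 0.08424831972340807 [-0.2 -0.3 -1.9] [ 0.24 -0.46 -0.03]
70 (array([ 0.01, -0.11, -0.01]), array([0.   , 0.   , 0.001]))
20 (array([ 4.34,  2.39, -0.01]), array([0.   , 0.   , 0.001]))
9 (array([ 5.29,  2.94, -0.01]), array([0.   , 0.   , 0.001]))
5 (array([ 5.64,  3.14, -0.01]), array([0.   , 0.   , 0.001]))
```

View pics/side9.png

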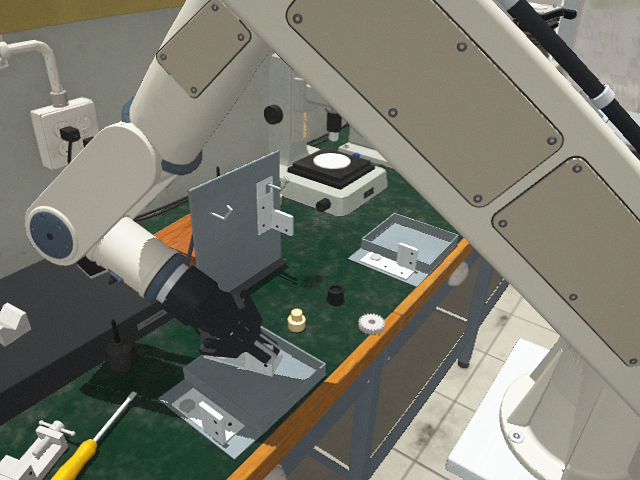

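View pics/top9.png

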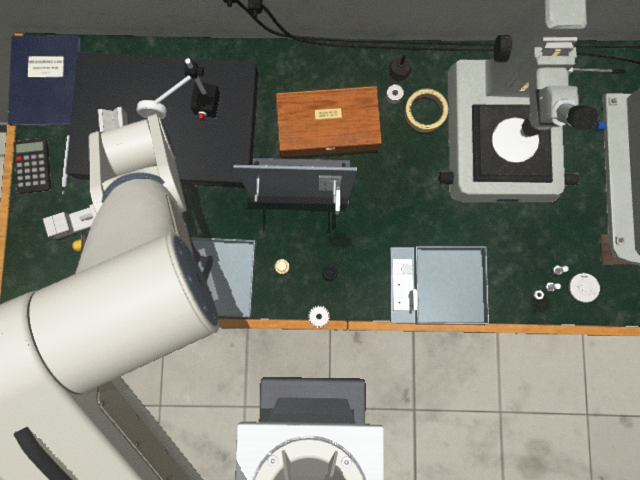

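Run:
```python
from bin import *
for t in('side','top'):
    a=load(t+'0');b=load(t+'9');A=cloud(a);B=cloud(b)
    m=(a['depth']-b['depth']>.03)&(b['depth']>0)
    Q=B[m]; Q=Q[(Q[:,0]>.5)&(Q[:,2]<.42)]
    print(t,len(Q))
    for x in np.arange(.52,.84,.04):
        k=Q[abs(Q[:,0]-x)<.02]
        if len(k)>3: print(round(x,2),'zmin',k[:,2].min().round(3),'y',k[:,1].min().round(3),k[:,1].max().round(3), k[np.argmin(k[:,2])].round(3))
W=np.array(read_state()['eef_pos'])-.31*Ro.from_rotvec(read_state()['tcp_rot']).as_matrix()[:,1];print(W)
T=cloud(load('top0'));d=T[60:130,130:225].reshape(-1,3);d=d[d[:,2]>.12];print('dial',np.percentile(d,[0,50,100],axis=0).round(3))
S=cloud(load('side0'));d=S[165:270,35:120].reshape(-1,3);d=d[(d[:,2]>.085)&(d[:,0]<1)];print('dial side',np.percentile(d,[1,50,99],axis=0).round(3))
```

```text
side 17750
0.52 zmin 0.068 y 0.221 0.332 [0.507 0.274 0.068]
0.56 zmin 0.172 y 0.23 0.352 [0.541 0.313 0.172]
0.6 zmin 0.196 y 0.226 0.371 [0.582 0.327 0.196]
0.64 zmin 0.224 y 0.242 0.392 [0.624 0.342 0.224]
0.68 zmin 0.237 y 0.377 0.402 [0.667 0.389 0.237]
0.72 zmin 0.261 y 0.396 0.402 [0.7   0.4   0.261]
top 4282
0.52 zmin 0.069 y 0.202 0.247 [0.515 0.237 0.069]
0.56 zmin 0.184 y 0.201 0.252 [0.54  0.24  0.184]
0.6 zmin 0.199 y 0.211 0.356 [0.581 0.252 0.199]
0.64 zmin 0.268 y 0.226 0.376 [0.658 0.254 0.268]
0.68 zmin 0.251 y 0.244 0.394 [0.673 0.261 0.251]
0.72 zmin 0.263 y 0.262 0.395 [0.713 0.269 0.263]
0.76 zmin 0.282 y 0.282 0.291 [0.746 0.285 0.282]
[0.6569526  0.31902816 0.26313204]
dial [[ 0.392 -0.011  0.12 ]
 [ 0.832  0.252  0.211]
 [ 0.88   0.351  1.271]]
dial side [[0.04  0.218 0.087]
 [0.819 0.262 0.19 ]
 [0.874 0.649 0.643]]
```

Run:
```python
from bin import *
Q=np.concatenate([cloud(load(t)).reshape(-1,3) for t in('top0','side0')])
d=Q[(Q[:,0]>.7)&(Q[:,0]<.9)&(Q[:,1]>.2)&(Q[:,1]<.45)&(Q[:,2]>.12)&(Q[:,2]<.3)]
for y in np.arange(.22,.44,.02):
    k=d[abs(d[:,1]-y)<.01]
    if len(k): print(round(y,2),len(k),k[:,0].min().round(3),k[:,2].max().round(3))
for t in('side','top'):
    a=load(t+'0');b=load(t+'9');m=(a['depth']-b['depth']>.03)&(b['depth']>0);B=cloud(b)[m];B=B[(B[:,2]<.4)&(B[:,0]>.68)];print(t)
    for z in np.arange(.22,.4,.02):
        k=B[abs(B[:,2]-z)<.01]
        if len(k):print(round(z,2),k[:,0].max().round(3),k[np.argmax(k[:,0]),1].round(3))
```

```text
0.22 403 0.817 0.251
0.24 1111 0.818 0.276
0.26 365 0.817 0.249
0.28 121 0.803 0.236
0.3 413 0.774 0.231
0.32 643 0.773 0.231
0.34 534 0.775 0.23
0.36 32 0.778 0.212
side
0.24 0.691 0.398
0.26 0.703 0.401
0.28 0.706 0.399
0.3 0.704 0.399
0.32 0.697 0.392
0.38 0.779 -2.105
top
0.26 0.726 0.273
0.28 0.746 0.285
0.3 0.745 0.287
0.32 0.736 0.28
0.34 0.716 0.272
0.36 0.695 0.262
```

Run:
```python
from bin import *
for z in(70,45,20,10): print(z,rel(*tgt(90,z,-8)))
```

```text
70 (array([-0.3 ,  0.58,  0.25]), array([0.   , 0.   , 0.001]))
45 (array([1.86, 1.83, 0.25]), array([0.   , 0.   , 0.001]))
20 (array([4.03, 3.08, 0.25]), array([0.   , 0.   , 0.001]))
10 (array([4.89, 3.59, 0.25]), array([0.   , 0.   , 0.001]))
```

Call:
move_arm(
  steps=[
    {"grip":0.0,"x":-0.3,"y":0.58,"z":0.25,"ax":0,"ay":0,"az":0},
    {"grip":0.0,"x":0.8,"y":1.2,"z":0.25,"ax":0,"ay":0,"az":0},
    {"grip":0.0,"x":1.86,"y":1.83,"z":0.25,"ax":0,"ay":0,"az":0},
    {"grip":0.0,"x":3,"y":2.48,"z":0.25,"ax":0,"ay":0,"az":0},
    {"grip":0.0,"x":4.03,"y":3.08,"z":0.25,"ax":0,"ay":0,"az":0},
    {"grip":0.0,"x":4.46,"y":3.34,"z":0.25,"ax":0,"ay":0,"az":0},
    {"grip":0.0,"x":4.46,"y":3.34,"z":0.25,"ax":0,"ay":0,"az":0},
    {"grip":0.0,"x":4.46,"y":3.34,"z":0.25,"ax":0,"ay":0,"az":0},
  ],
)

```text
t: 16.25
eef_pos: [0.3947, 0.2363, 0.0523]
tcp_rot: [-1.563, 0.6, 1.054]
force: [0.3, -0.7, -1.3]
opening: 0.086
```

Run:
```python
from bin import *
s=read_state();print(np.round(s['joint_pos'],3),np.round(s['eef_pos'],4),s['opening'],np.round(s['force'],1),np.round(s['moment'],2))
for z in(15,8,5,3): print(z,rel(*tgt(90,z,-8)))
snap('side','side10')
im=load('side10')['pixels'][:,:,::-1];cv2.imwrite('pics/side10c.png',cv2.resize(im[290:460,150:340],None,fx=3.5,fy=3.5,interpolation=cv2.INTER_CUBIC))
c=load('side10');P=cloud(c);Q=P[315:420,190:330].reshape(-1,3);Q=(Q-OB)@Rz(YB)*1000;hsv=cv2.cvtColor(c['pixels'],cv2.COLOR_RGB2HSV)[315:420,190:330].reshape(-1,3)
```

```text
[ 0.449  0.945  1.452  0.119  1.787 -1.478] [0.3947 0.2363 0.0523] 0.08561173749005946 [ 0.3 -0.7 -1.3] [ 0.15 -0.52 -0.  ]
15 (array([-0.01, -0.03,  0.01]), array([ 0.   ,  0.   , -0.001]))
8 (array([0.6 , 0.32, 0.01]), array([ 0.   ,  0.   , -0.001]))
5 (array([0.86, 0.47, 0.01]), array([ 0.   ,  0.   , -0.001]))
3 (array([1.03, 0.57, 0.01]), array([ 0.   ,  0.   , -0.001]))
```

View pics/side10c.png

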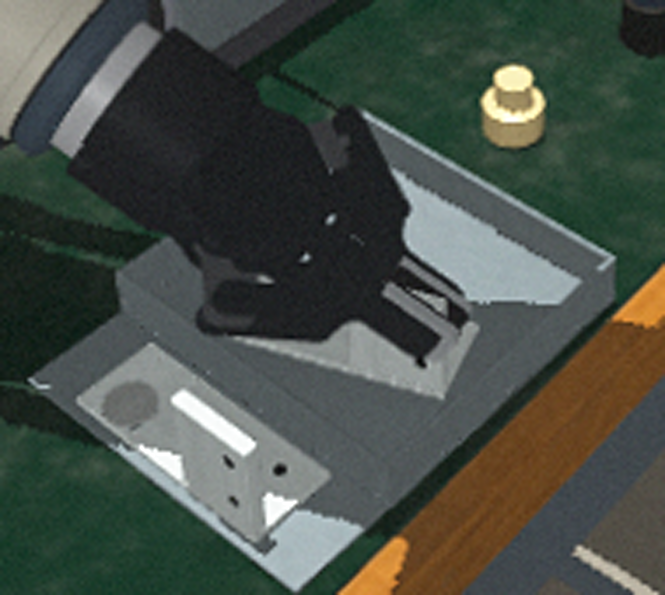

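Run:
```python
from bin import *
c=load('side10');P=cloud(c)
v=c['pixels'].max(2)
m=np.zeros((480,640),bool);m[300:400,180:290]=1
a=load('side0');m&=(a['depth']-c['depth']>.01)&(v<75)
Q=(P[m]-OB)@Rz(YB)*1000
for x in range(-100,120,20):
    k=Q[abs(Q[:,0]-x)<10]
    if len(k)>3: i=np.argmin(k[:,2]);print(x,len(k),k[i].round(1),np.percentile(k[:,2],3).round(1))
```

```text
-80 74 [-70.6  40.8  49.5] 53.7
-60 281 [-63.2  31.1  31.6] 54.7
-40 799 [-49.1  51.3  64.6] 69.7
-20 1053 [-20.5  25.4  69.2] 73.9
0 943 [-6.5 43.5 17.6] 84.8
20 1325 [12.7 57.4 18. ] 102.4
40 720 [40.7 33.1 15.6] 113.8
60 42 [ 51.3  41.4 154.3] 157.4
```

Call:
move_arm(
  steps=[
    {"grip":0.0,"x":0.26,"y":0.15,"z":0,"ax":0,"ay":0,"az":0},
    {"grip":0.0,"x":0.43,"y":0.25,"z":0,"ax":0,"ay":0,"az":0},
    {"grip":0.0,"x":0.6,"y":0.35,"z":0,"ax":0,"ay":0,"az":0},
    {"grip":0.0,"x":0.69,"y":0.4,"z":0,"ax":0,"ay":0,"az":0},
    {"grip":0.0,"x":0.69,"y":0.4,"z":0,"ax":0,"ay":0,"az":0},
  ],
)

```text
t: 16.92
eef_pos: [0.3945, 0.2362, 0.0439]
tcp_rot: [-1.563, 0.601, 1.055]
force: [-0.1, 0.4, -1.2]
opening: 0.085
```

Call:
move_arm(
  steps=[
    {"grip":0.0,"x":0.09,"y":0.05,"z":0,"ax":0,"ay":0,"az":0},
    {"grip":0.0,"x":0.13,"y":0.075,"z":0,"ax":0,"ay":0,"az":0},
    {"grip":0.0,"x":0.13,"y":0.075,"z":0,"ax":0,"ay":0,"az":0},
  ],
)

```text
t: 17.3
eef_pos: [0.3945, 0.2362, 0.0425]
tcp_rot: [-1.563, 0.601, 1.055]
force: [-0.5, 0.6, -1.3]
opening: 0.088
```

Call:
move_arm(
  steps=[
    {"grip":0.0,"x":0.09,"y":0.05,"z":0,"ax":0,"ay":0,"az":0},
    {"grip":0.0,"x":0.09,"y":0.05,"z":0,"ax":0,"ay":0,"az":0},
  ],
)

```text
t: 17.55
eef_pos: [0.3945, 0.2362, 0.0419]
tcp_rot: [-1.563, 0.601, 1.055]
force: [1.1, -0.1, 3.0]
opening: 0.081
```

Run:
```python
from bin import *
s=read_state();print(np.round(s['eef_pos'],4),np.round(s['force'],1),np.round(s['moment'],2))
c=snap('side','side11');P=cloud(c);im=c['pixels'][:,:,::-1];cv2.imwrite('pics/side11c.png',cv2.resize(im[330:420,190:310],None,fx=6,fy=6,interpolation=cv2.INTER_CUBIC))
Q=(P[330:420,190:310].reshape(-1,3)-OB)@Rz(YB)*1000
pl=tgt(90,5,-8)
```

```text
[0.3945 0.2362 0.0419] [ 1.1 -0.1  3. ] [ 0.   -0.08  0.01]
```

View pics/side11c.png

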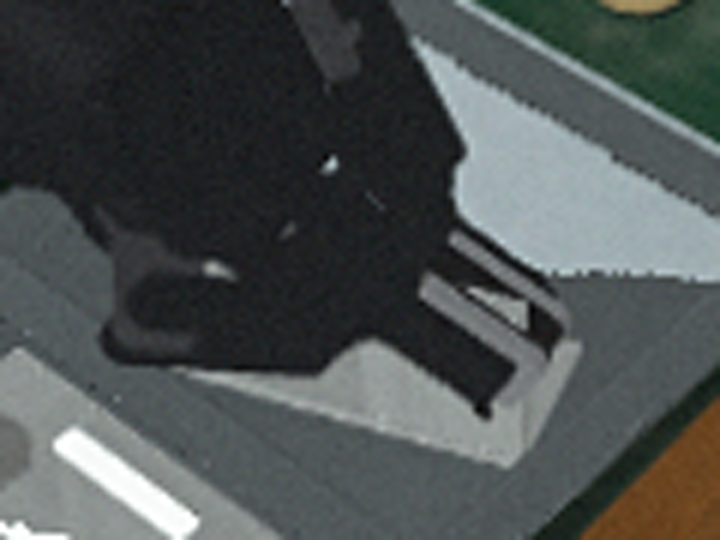

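Call:
move_arm(
  steps=[
    {"grip":0.14,"x":0,"y":0,"z":0,"ax":0,"ay":0,"az":0},
    {"grip":0.2,"x":0,"y":0,"z":0,"ax":0,"ay":0,"az":0},
    {"grip":0.3,"x":0,"y":0,"z":0,"ax":0,"ay":0,"az":0},
    {"grip":0.4,"x":0,"y":0,"z":0,"ax":0,"ay":0,"az":0},
    {"grip":0.4,"x":0,"y":0,"z":0,"ax":0,"ay":0,"az":0},
  ],
)

```text
t: 18.23
eef_pos: [0.3945, 0.2362, 0.0414]
tcp_rot: [-1.563, 0.601, 1.055]
force: [-0.6, -0.3, -0.6]
opening: 0.404
```

Run:
```python
from bin import *
s=read_state();print(s['t'],s['opening'],np.round(s['eef_pos'],4),np.round(s['force'],1),np.round(s['moment'],2))
c=snap('side','side12');im=c['pixels'][:,:,::-1];cv2.imwrite('pics/side12c.png',cv2.resize(im[330:430,170:320],None,fx=5,fy=5,interpolation=cv2.INTER_CUBIC))
snap('wrist','wrist12')
```

```text
18.225 0.40397267637212314 [0.3945 0.2362 0.0414] [-0.6 -0.3 -0.6] [ 0.11 -0.39 -0.01]
```

View pics/side12c.png

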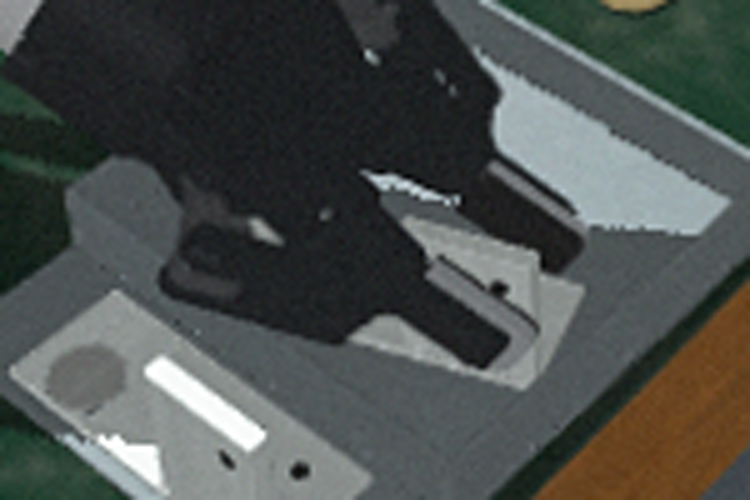

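View pics/wrist12.png

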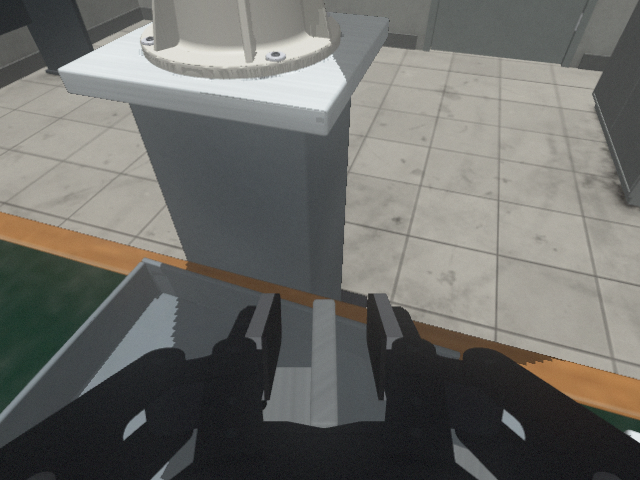

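Call:
move_arm(
  steps=[
    {"grip":0.4,"x":-0.87,"y":-0.5,"z":0,"ax":0,"ay":0,"az":0},
    {"grip":0.4,"x":-2.6,"y":-1.5,"z":0,"ax":0,"ay":0,"az":0},
    {"grip":0.4,"x":-5.2,"y":-3,"z":0,"ax":0,"ay":0,"az":0},
    {"grip":0.4,"x":-7.8,"y":-4.5,"z":0,"ax":0,"ay":0,"az":0},
    {"grip":0.4,"x":-10.4,"y":-6,"z":0,"ax":0,"ay":0,"az":0},
    {"grip":0.4,"x":-13.8,"y":-8,"z":0,"ax":0,"ay":0,"az":-0.15},
    {"grip":0.4,"x":-16,"y":-8,"z":0,"ax":0,"ay":0,"az":-0.3},
    {"grip":0.4,"x":-18,"y":-8,"z":0,"ax":0,"ay":0,"az":-0.45},
    {"grip":0.4,"x":-18,"y":-8,"z":0,"ax":0,"ay":0,"az":-0.6},
    {"grip":0.4,"x":-18,"y":-8,"z":-5,"ax":0,"ay":0,"az":-0.7},
    {"grip":0.4,"x":-18,"y":-8,"z":-11,"ax":0,"ay":0,"az":-0.8},
    {"grip":0.4,"x":-18,"y":-8,"z":-17,"ax":0,"ay":0,"az":-0.8},
    {"grip":0.4,"x":-18,"y":-8,"z":-23,"ax":0,"ay":0,"az":-0.8},
    {"grip":0.4,"x":-18,"y":-8,"z":-23,"ax":0,"ay":0,"az":-0.8},
    {"grip":0.4,"x":-18,"y":-8,"z":-23,"ax":0,"ay":0,"az":-0.8},
  ],
)

```text
t: 20.2
eef_pos: [0.4458, 0.0113, 0.2382]
tcp_rot: [-1.587, -0.052, 0.44]
force: [0.3, 0.6, 0.1]
opening: 0.401
```

Run:
```python
from bin import *
s=read_state();print(s['t'],np.round(s['joint_pos'],2),np.round(s['qd'],2),np.round(s['eef_pos'],4),np.round(s['force'],1))
snap('side','side13');snap('top','top13')
```

```text
20.2 [ 0.07  0.2   1.85 -0.06  1.33 -1.79] [ 0.03  0.01  0.   -0.   -0.   -0.  ] [0.4458 0.0113 0.2382] [0.3 0.6 0.1]
```

View pics/side13.png

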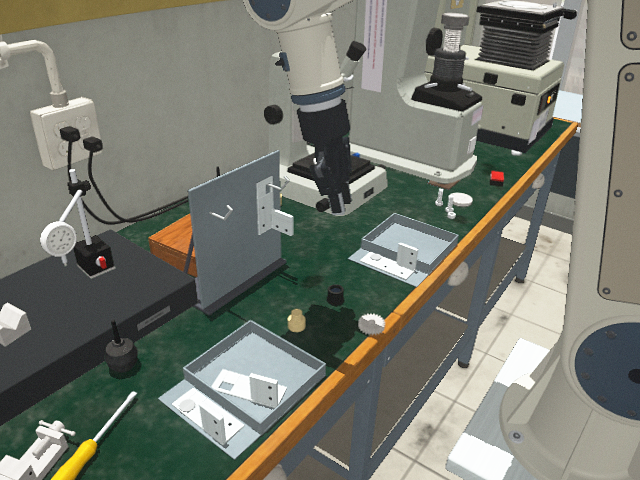

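View pics/top13.png

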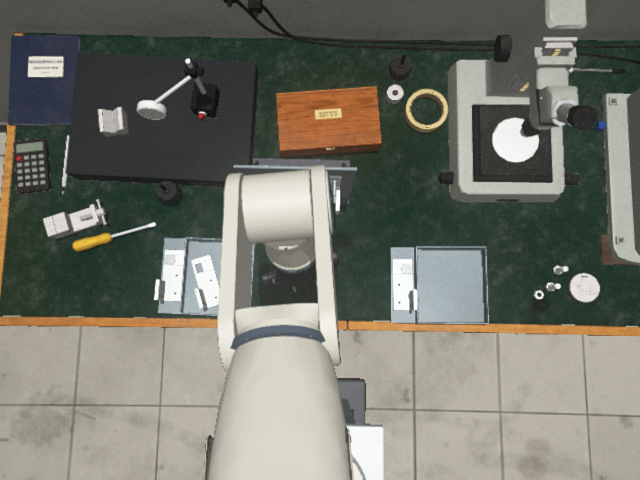

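Run:
```python
from bin import *
c=load('side13');P=cloud(c);hsv=cv2.cvtColor(c['pixels'],cv2.COLOR_RGB2HSV)
L=(P-OB)@Rz(YB)*1000
m=(hsv[...,2]>205)&(hsv[...,1]<25)&(abs(L[...,0])<80)&(abs(L[...,1])<72)&(L[...,2]<75)
Q=L[m];print(len(Q),np.percentile(Q,[1,50,99],axis=0).round(1).tolist())
a=load('side0')['pixels'].astype(int);d=abs(a-c['pixels']).max(2)
print('diff RH bracket',(d[175:240,255:297]>40).mean(),'brass',(d[305:335,285:310]>40).mean(),'loupe',(d[283:308,325:347]>40).mean())
from station import job_done
print(job_done())
```

```text
1739 [[-66.6, -68.4, 0.0], [9.6, 30.8, 4.2], [78.4, 61.3, 58.9]]
diff RH bracket 0.0 brass 0.204 loupe 0.0
the job is handed in; nothing more can be done
None
```

The left-hand bracket is off its hook and lying flat in the left-hand bin. It had hung on the hook at stand y = +75 mm. I handed the job in at about 20 s of the 54 s allowed.

- **Unhooking:** I gripped the leg with the gripper leant 30°, because at the advised 35–45° joint 4 would have been at its limit. I gripped nearer the leg's outer bottom corner so the gripper body still cleared the hook. The bracket was raised, leant back 40° on the hook and backed out over the barb along the given path. Every reading along that path was within about 2 N, which shows no load on the hook.
- **Placing:** I turned the bracket plate-down and lowered it in steps of about 1 mm until light contact (about +3 N against −1.3 N). Then I opened the fingers, backed straight up and moved the arm clear.

**Last checks:**
- **Bracket:** the last side and top pictures show it flat inside the left bin with its leg up. Its leg top measures 59 mm, as the sample's does.
- **Right-hand bracket and loupe:** image patches are unchanged from the start.
- **Gear:** it looks unmoved by eye.
- **Brass part:** 20% of the pixels in its patch changed. It is at the same pixel position, and I put the change down to the arm's shadow, but I did not confirm that separately.
- **Bracket extent in the bin:** this measurement did not help. The colour mask also caught lit bin floor, so its extents (−67..78 and −68..61 mm) are too wide for the bracket alone, and being inside the walls rests on the pictures and the commanded placing.
- **Lean:** a depth check of the plate, set against the 40° pose, differed by 2°. I took this as measurement noise.

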